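Cash up: weigh the coin tins and lock them in the cash tray

ROBOT

A 7-joint arm with a two-finger parallel gripper is mounted at the origin on the work surface. World frame = base frame: x ahead of the robot, y to its left, z up, the work surface at z = 0. Lengths are in m, angles in rad, forces in N, time in s.
With the tool pointing down it reaches from about 0.4 to 0.85 m from the base axis. Payload 4.5 kg.
Tool frame: the origin (TCP) lies at the very end of the fingers, on their centre line; the grasp point (between the pads) lies 19 mm behind it (bot.grasp_offset is the distance from the TCP to the grasp point, in m); z points along the fingers, y is the line along which they close (so a half turn about z gives the same grasp; the last joint's range is limited). The gripper opens to 88 mm and grips with 3 to 60 N. Pads are 18 mm wide; open, the fingers measure 123 mm over their backs; the gripper's body (75 mm by 187 mm) begins 45 mm behind the grasp point.
Start: joints at [-1.167, 0.689, -0.195, 1.565, 0.157, 0.902, -0.215], TCP at [0.226, 0.583, 0.239] pointing down, gripper open.
Joint ranges: [-3.01, 3.01], [-0.46, 2.08], [-1.47, 1.51], [0.13, 2.56], [-1, 4.14], [0.04, 2.09], [-2.66, 2.66]. Speed limits (rad/s): [2.57, 2.57, 3.14, 3.14, 3.14, 3.14, 3.14].

INTERFACE

Orientations are given as a rotation vector (axis times angle).
In Python, from plant import bot gives the robot as it stands.
- The arm moves only by the tool step_arm, never from a script. Its argument "motion" is a list of rows, each an object with "offset": the shift along the tool's x, y, z in units of 40 mm (1.0 is 40 mm), a list of three; "yaw": the turn about the tool's z in units of 5 degrees (1.0 is 5 degrees). In form: [{"offset": [x, y, z], "yaw": yaw}, ...]. A call has 1 to 20 rows; each row is the pose to reach, as a shift and turn from the pose commanded when the call began, along the tool's axes at that moment; what a row does not reach only later rows make up. A row lasts 1/12 s, in which the tool goes at most 41.7 mm and 7.16 degrees, less where a joint would pass 70% of its speed; a pose out of reach is approached as far as the arm can. A call with a gripper value outside its range is refused whole. "grip" is the finger opening in mm, from 0 to 88.1, set as the call begins (left out, the last holds). The fingers move at their own pace and stop on an object; "force" is the grip in N (left out, the last holds). Time passes only in rows, so rows that repeat a pose let the fingers close. It gives the time, the measured TCP pose, the force, the opening and the grip force at its end, in the units of the state.
- bot.sense(): the state, without advancing time (a new reading comes with each control period).
- bot.get_image(name): name is "scene" or "top"; returns the picture (480x640x3 uint8, red, green, blue); there is no depth.
- bot.camera_model(name): a dict with "camera_matrix" (3x3 intrinsics, pixels), "view" (4x4, takes a point from world to camera coordinates). Camera axes: x right, y down, z forward; pixel columns grow to the right and rows downward; lengths in m; the calibration is good to about 2 mm. A picture is of the moment at which its call begins. camera_model takes no time and is no camera call.
- bot.sign_off(): hands the job in; it is judged then, once.
The state is a dict: "t": time; "joint_positions": joint angles; "qd": joint speeds; "effort": joint torques, N m; "tool_pos": TCP position; "orientation": TCP orientation; "wrist_force": force on the tool from outside, world axes, zero at the start; "torque": the same for the moment, N m; "opening": finger opening in m; "finger_force": force on a finger pad.
Only numpy, scipy, OpenCV 4.12 (cv2) and the standard library are available. Lean on these libraries where they do the work, as an engineer would, in place of code of your own. Each camera call takes 0.05 s, during which the arm holds its last target. There are 200 camera calls.

TASK

Weigh the coin tins that are there one at a time, the smallest first and the largest last: stand each alone in the middle of the scale's pan, let go and give it a second to settle before you move it to the cash tray, where all the tins end up standing upright on the floor of the tray. When they are all in, lay the retaining bar flat across the tray's two supports, down in both saddles and with equal overhang at the ends; then turn the latch clockwise past its click until it is fully closed over the bar. Leave the mug, the stapler and the pen cup where they are.

Things in the scene. Friction and masses are not known exactly. Their poses are not given: they have to be found in the camera images.
- tin_small: The small lidded coin tin, a plain metal closed cylinder with a coin slot in the lid, 40 mm in diameter and 35 mm high, 0.10 to 0.17 kg. Starts upright on the desk, in a loose row between the robot and the cash tray. Origin: centre of its underside; z is its axis, up. May be absent.
- tin_medium: The medium lidded coin tin, a plain metal closed cylinder with a coin slot in the lid, 48 mm in diameter and 45 mm high, 0.19 to 0.31 kg. Starts upright on the desk, in a loose row between the robot and the cash tray. Origin: centre of its underside; z is its axis, up. May be absent.
- tin_large: The large lidded coin tin, a plain metal closed cylinder with a coin slot in the lid, 56 mm in diameter and 55 mm high, 0.32 to 0.52 kg. Starts upright on the desk, in a loose row between the robot and the cash tray. Origin: centre of its underside; z is its axis, up. May be absent.
- rack: The cash tray, fixed to the desk: grey base plate 110 x 316 mm, long along its y, 6 mm thick, with a low rim along both long sides (tops 16 mm above the desk). At y = -150 and +150 mm stand two aluminium supports, 16 mm thick in y and 56 mm wide in x, each with an open-topped saddle. The latch stands on a post at x = +50, y = -150 mm. Origin: centre of its underside, on the desk; z up.
- tray_mid (a point): Centre of the tray's inner floor, 6 mm above the desk; axes as the tray's. The clear floor reaches 50 mm either way in x and 142 mm either way in y: room for the three tins in a row, 80 mm apart.
- seat_mid (a point): The point midway between the two saddles, at the height of their seats: 70 mm above the desk. Each seat lies between two cheeks 32 mm apart (in x), whose tops are 82 mm above the desk. Axes as the tray's.
- bar: The retaining bar: plain flat aluminium, 340 mm long (its y), 24 mm wide (x), 12 mm thick (z), 0.19 to 0.31 kg, alike at both ends and faces. Starts flat on the desk at the far right, roughly pointing away from the robot. Origin: the centre of the bar, 6 mm above its underside. In the saddles it overhangs each support's outer face by 12 mm and lies 9 mm or more above the tins.
- latch (a joint): Angle of the tray's latch, rad: 0 open, 1.4 closed (end stop), growing clockwise seen from above. A sprung detent ball must be pushed past between about 0.35 and 0.7, which takes about 0.13 N m; past 0.7 it clicks on to about 1.1, and the rest of the turn to the stop is light (friction 0.02 N m). Starts between 0 and 0.1.
- latch_grip (a point): On the latch's axis, 112 mm above the desk, the height to grip. Black grip bar 40 mm long (this point's x), 14 mm thick (y), 91 to 121 mm above the desk; under it a 40 mm disc and a flat steel finger reaching 62 mm along +x, 85 to 91 mm above the desk. Open, the finger points outward along the tray's length, clear of the saddle; closed, it lies 3 mm above the bar's top face. z up.
- scale: The counter scale, fixed to the desk, on the right: a grey housing 190 mm (x) by 140 mm (y), 32 mm high, with a display at the end nearer the robot. Its origin is on the desk; the pan's axis is 15 mm from it along +x. z up.
- pan_top (a point): Centre of the top of the scale's round steel pan, 120 mm in diameter and 4 mm thick; 56 mm above the desk when empty, moving down with the pan. z up.
- pan (a joint): How far the sprung pan has sunk, m: 0 empty, 0.017 at its stop, 500 N/m (about 2 to 11 mm under one tin); it settles in about 0.3 s.
- mug: White mug, 80 mm in diameter and 90 mm high, a bystander beyond the scale. Origin: centre of its underside.
- stapler: Black desk stapler 130 x 34 mm, 44 mm high, a bystander on the left. Origin: centre of its underside.
- pen_cup: Dark pen cup 72 mm in diameter, 90 mm high (145 mm with pens), a bystander to the left of the cash tray. Origin: centre of its underside.
There are look-alikes about, which are no part of the job. Several things have the shape of the scale; the one meant has the colours described above.

How it is judged:
By the outcome, as a careful person would: the job done as asked, in the order asked, and still so for the second after the job is handed in, with the robot touching nothing.
Of tin_small, tin_medium, tin_large only 2 to 3 are there at a start; the rules pass over those that are not, and their reading is None.
At some moment in a run one of tin_small, tin_medium, tin_large may be knocked a few centimetres aside while the robot is not near it.
Once in a run the grip may slacken for a moment while it holds something.
It also fails if it takes over 210 s, if anything falls off the work surface, if the arm or the gripper's body presses on something with over 40 N, if the wrist force passes 120 N, or if a joint passes its speed limit or range.

## Working session

There is one attempt and no reset: what is moved stays moved. The work goes in short steps, Python scripts to look and compute and a tool call to move; the robot and the scene stay as the last step left them, time stands still between calls to the robot, and variables do not carry over. Pictures are saved under pics/ and viewed, at most 14 in all, crops included, and the job is handed in when it is done.

Besides the shell and the picture viewer there is one more tool, called after ">>>" in YAML: its name, and indented under it one key for each argument. step_arm: Moves the arm, as the interface text tells. Its arguments: {"type":"object","properties":{"motion":{"type":"array"},"grip":{"type":"number"},"force":{"type":"number"}},"required":["motion"]}

```bash
ls; mkdir -p pics
python3 - <<'E'
from plant import bot
import cv2,numpy as np
for n in("scene","top"):
    im=bot.get_image(n); cv2.imwrite(f"pics/{n}0.png",im[:,:,::-1]); m=bot.camera_model(n); print(n,np.round(m["camera_matrix"],1).tolist(),np.round(m["view"],3).tolist())
print(bot.sense())
E
```

```text
pics
scene [[529.8, 0.0, 321.5], [0.0, 529.8, 234.2], [0.0, 0.0, 1.0]] [[-0.514, 0.858, -0.001, 0.247], [0.468, 0.279, -0.838, -0.172], [-0.719, -0.432, -0.545, 1.581], [0.0, 0.0, 0.0, 1.0]]
top [[460.8, 0.0, 319.8], [0.0, 460.8, 243.0], [0.0, 0.0, 1.0]] [[0.011, -1.0, -0.02, 0.024], [-0.987, -0.007, -0.16, 0.533], [0.16, 0.022, -0.987, 1.139], [0.0, 0.0, 0.0, 1.0]]
{'t': 0.1, 'joint_positions': array([-1.16721563,  0.68988831, -0.1944873 ,  1.56619292,  0.15731421,
        0.90249455, -0.21511765]), 'qd': array([ 0.00017159, -0.00258436, -0.00095845, -0.0025408 ,  0.00045625,
       -0.00093448,  0.00064845]), 'effort': array([-2.85207745e-03, -5.28510869e+01, -1.27127063e+00, -1.53841317e+01,
       -5.25166118e-02,  1.93391090e-03,  3.57403587e-05]), 'tool_pos': array([0.22574605, 0.58222731, 0.23800932]), 'orientation': array([-5.77462981e-01, -3.08791309e+00,  2.49261229e-03]), 'wrist_force': array([ 1.52383607, -0.15846585, -0.28726064]), 'torque': array([-0.00456068,  0.01424167, -0.03350662]), 'finger_force': 0.0, 'opening': 0.08826119334274984}
```

View pics/scene0.png

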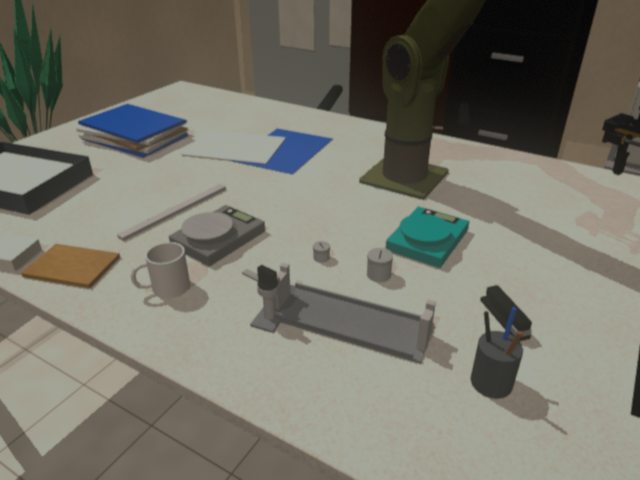

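View pics/top0.png

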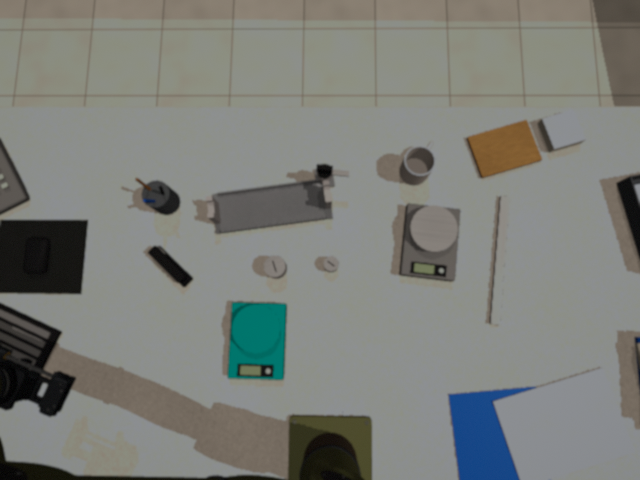

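The scene picture shows the grey scale at (215,230), the bar at (175,210), two tins at (321,252) and (380,265), and the tray with its latch at (268,280). The top picture shows tins at (330,264) and (275,266), the scale pan at (434,229), the bar from (502,197) to (492,322), the tray around (272,205) and the latch at (325,171).

```bash
cat > h.py <<'E'
import numpy as np,cv2
from plant import bot
from scipy.spatial.transform import Rotation as R
def cam(n):
    m=bot.camera_model(n); return np.array(m["camera_matrix"]),np.array(m["view"])
def ray(n,uv,z):
    K,V=cam(n); c=-V[:3,:3].T@V[:3,3]
    d=V[:3,:3].T@np.linalg.solve(K,[uv[0],uv[1],1]); return c+d*(z-c[2])/d[2]
def proj(n,p):
    K,V=cam(n); q=K@(V[:3,:3]@np.asarray(p,float)+V[:3,3]); return q[:2]/q[2]
def grab(n,name=None):
    im=bot.get_image(n)[:,:,::-1].copy()
    if name: cv2.imwrite(f"pics/{name}.png",im)
    return im
def crop(im,x0,y0,x1,y1,s,name):
    cv2.imwrite(f"pics/{name}.png",cv2.resize(im[y0:y1,x0:x1],None,fx=s,fy=s,interpolation=cv2.INTER_CUBIC))
def plan(target,yawdir=None):
    """offset (units) and yaw units from present pose; yawdir = world angle of finger closing line"""
    s=bot.sense(); M=R.from_rotvec(s["orientation"]).as_matrix()
    o=M.T@(np.asarray(target)-s["tool_pos"])/0.04
    y=None
    if yawdir is not None:
        cy=M.T@[np.cos(yawdir),np.sin(yawdir),0]
        a=np.arctan2(-cy[0],cy[1]); a=(a+np.pi/2)%np.pi-np.pi/2
        y=np.degrees(a)/5
    print("t",round(s["t"],2),"off",np.round(o,3),"yaw",y,"tcp",np.round(s["tool_pos"],4),"q7",round(s["joint_positions"][6],2),"zaxis",np.round(M[:,2],3),"yaxis",np.round(M[:,1],3))
E
python3 - <<'E'
from h import *
im=cv2.imread("pics/top0.png"); crop(im,195,140,355,290,5,"c1"); crop(im,380,140,520,335,4,"c2")
sc=cv2.imread("pics/scene0.png"); crop(sc,110,180,450,370,2.3,"c3")
for n,z,uv in[("top",.07,(214,209)),("top",.07,(327,190)),("top",.056,(434,229)),("top",.012,(502,197)),("top",.012,(492,322)),("top",.035,(330,264)),("top",.05,(275,266))]: print(uv,np.round(ray(n,uv,z),3))
E
```

```text
(214, 209) [0.615 0.299 0.07 ]
(327, 190) [0.666 0.011 0.07 ]
(434, 229) [ 0.569 -0.261  0.056]
(502, 197) [ 0.665 -0.454  0.012]
(492, 322) [ 0.338 -0.411  0.012]
(330, 264) [0.48  0.002 0.035]
(275, 266) [0.472 0.141 0.05 ]
```

View pics/c1.png

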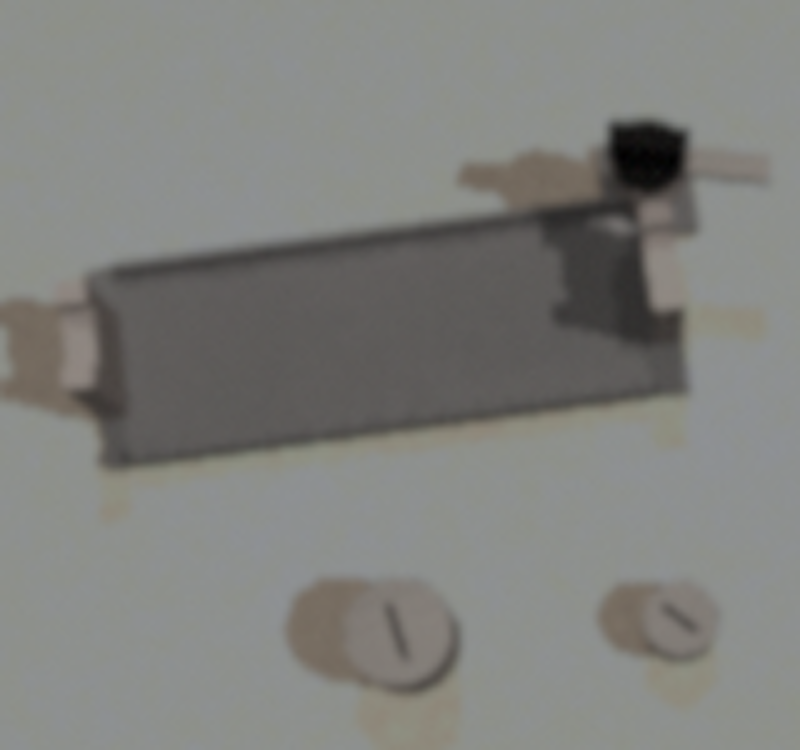

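View pics/c3.png

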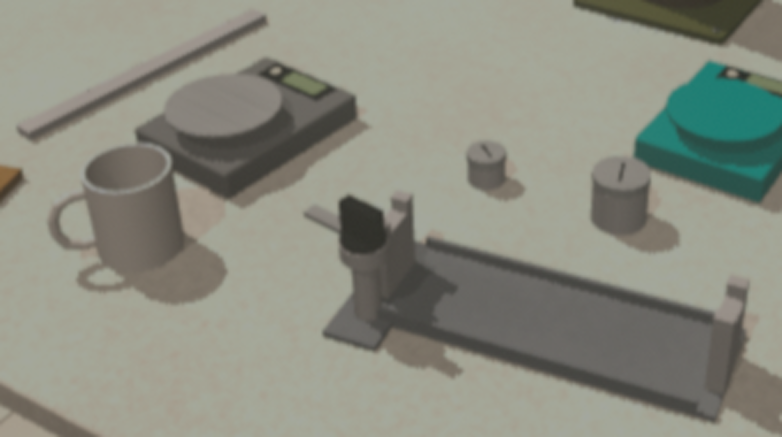

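View pics/c2.png

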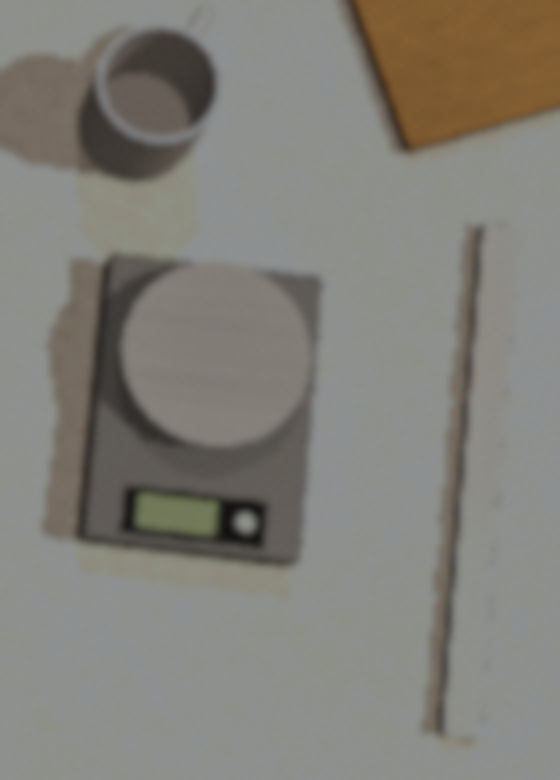

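The top crop c1 shows the large tin's lid at (398,633) and the small one's at (681,619), which means the medium tin is absent. The latch grip is at (648,145), with its finger pointing right. c2 shows the pan centred at (216,355) and the bar running from (490,226) to (460,738). c3 shows the scene tray's base corner at (703,417) and the left cheek at (738,282). Next I fit the tray pose.

```bash
python3 - <<'E'
from h import *
from scipy.optimize import least_squares
T=lambda u,v:((u+.5)/5-.5+195,(v+.5)/5-.5+140)
S=lambda u,v:((u+.5)/2.3-.5+110,(v+.5)/2.3-.5+180)
C=[("top",(-55,-158,0),T(688,393)),("top",(-55,158,0),T(103,467)),("top",(50,-150,121),T(648,140)),("scene",(55,158,0),S(703,418)),("scene",(50,-150,121),S(361,213))]
def w(p,q):
    c,s=np.cos(p[2]),np.sin(p[2]); x,y,z=np.array(q)/1000; return [p[0]+c*x-s*y,p[1]+s*x+c*y,z]
f=lambda p:np.concatenate([proj(n,w(p,q))-np.array(u) for n,q,u in C])
r=least_squares(f,[.63,.155,.17]); p=r.x; print(p,np.round(r.fun,1))
for nm,uv,z in[("pan",(433.6,228.4),.056),("large",(274.2,266.2),.055),("small",(330.8,263.4),.035)]: print(nm,np.round(ray("top",uv,z),4))
b=cv2.imread("pics/top0.png");s=cv2.imread("pics/scene0.png")
B=cv2.resize(b[155:250,200:350],None,fx=5,fy=5,interpolation=2); A=cv2.resize(s[255:365,235:445],None,fx=3.5,fy=3.5,interpolation=2)
for y in(-1,1):
  for xs,z in(((-28,-16),82),((16,28),82),((-16,16),70)):
    Q=[(x,y*yy,z) for x,yy in((xs[0],142),(xs[1],142),(xs[1],158),(xs[0],158))]
    for im,n,k,o in((B,"top",5,(200,155)),(A,"scene",3.5,(235,255))):
      P=np.array([(proj(n,w(p,q))-o+.5)*k-.5 for q in Q]); cv2.polylines(im,[np.round(P).astype(np.int32)],1,(0,0,255),1)
cv2.imwrite("pics/o1.png",np.vstack([B[:, :735],A[60:,:735]])[:,:])
print(np.vstack([B[:, :735],A[60:,:735]]).shape)
E
python3 - <<'E'
import cv2
i=cv2.imread("pics/o1.png"); cv2.imwrite("pics/o2.png",cv2.resize(i,None,fx=.75,fy=.75) if i.shape[0]>600 else i)
E
```

```text
[0.64212096 0.15796735 0.13589342] [ 1.1 -0.4  1.2 -0.3  0.7 -1.4  3.7  2.  -1.2 -4.2]
pan [ 0.5707 -0.2603  0.056 ]
large [0.4711 0.1427 0.055 ]
small [ 4.817e-01 -1.000e-04  3.500e-02]
(800, 735, 3)
```

View pics/o2.png

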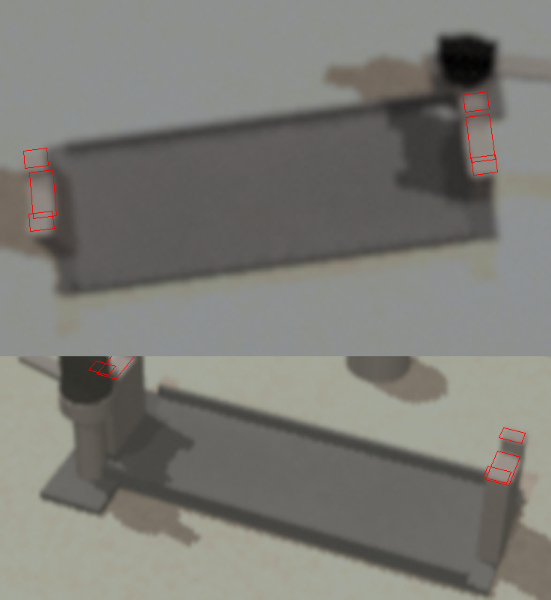

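The overlay fits to within about 1 px (2–3 mm), which is enough to start. The saddles can be refined later.

Run:
```python
from h import *
plan([.4817,-.0001,.12],.136); plan([.4817,-.0001,.011],.136)
```

```text
t 0.1 off [-11.227 -11.257   2.97 ] yaw 12.204602408842785 tcp [0.2257 0.5822 0.238 ] q7 -0.22 zaxis [-0.    -0.002 -1.   ] yaxis [ 0.361  0.932 -0.002]
t 0.1 off [-11.227 -11.253   5.695] yaw 12.204602408842785 tcp [0.2257 0.5822 0.238 ] q7 -0.22 zaxis [-0.    -0.002 -1.   ] yaxis [ 0.361  0.932 -0.002]
```

>>> step_arm:
  motion:
    - {"offset":[-11.23,-11.26,2.97],"yaw":12.2}
    - {"offset":[-11.23,-11.26,2.97],"yaw":12.2}
    - {"offset":[-11.23,-11.26,2.97],"yaw":12.2}
    - {"offset":[-11.23,-11.26,2.97],"yaw":12.2}
    - {"offset":[-11.23,-11.26,2.97],"yaw":12.2}
    - {"offset":[-11.23,-11.26,2.97],"yaw":12.2}
    - {"offset":[-11.23,-11.26,2.97],"yaw":12.2}
    - {"offset":[-11.23,-11.26,2.97],"yaw":12.2}
    - {"offset":[-11.23,-11.26,2.97],"yaw":12.2}
    - {"offset":[-11.23,-11.26,2.97],"yaw":12.2}
    - {"offset":[-11.23,-11.26,2.97],"yaw":12.2}
    - {"offset":[-11.23,-11.26,2.97],"yaw":12.2}
    - {"offset":[-11.23,-11.26,2.97],"yaw":12.2}
    - {"offset":[-11.23,-11.26,2.97],"yaw":12.2}
    - {"offset":[-11.23,-11.26,2.97],"yaw":12.2}
    - {"offset":[-11.23,-11.26,2.97],"yaw":12.2}
    - {"offset":[-11.23,-11.26,2.97],"yaw":12.2}
    - {"offset":[-11.23,-11.26,2.97],"yaw":12.2}
    - {"offset":[-11.23,-11.26,2.97],"yaw":12.2}
    - {"offset":[-11.23,-11.26,2.97],"yaw":12.2}
  grip: 88

```text
t: 1.77
tool_pos: [0.4814, 0.0024, 0.12]
orientation: [-2.061, -2.37, -0.001]
wrist_force: [0.2, -0.2, -0.1]
opening: 0.0879
finger_force: 0.0
```

Run:
```python
from h import *
plan([.4817,-.0001,.011],.136)
im=grab("top","t1"); crop(im,195,140,355,290,4,"c4"); s=grab("scene","s1")
```

```text
t 1.77 off [-6.700e-02 -2.000e-03  2.726e+00] yaw 0.039083203907854254 tcp [0.4814 0.0024 0.12  ] q7 -0.07 zaxis [-0.     0.001 -1.   ] yaxis [ 0.99   0.139 -0.   ]
```

View pics/s1.png

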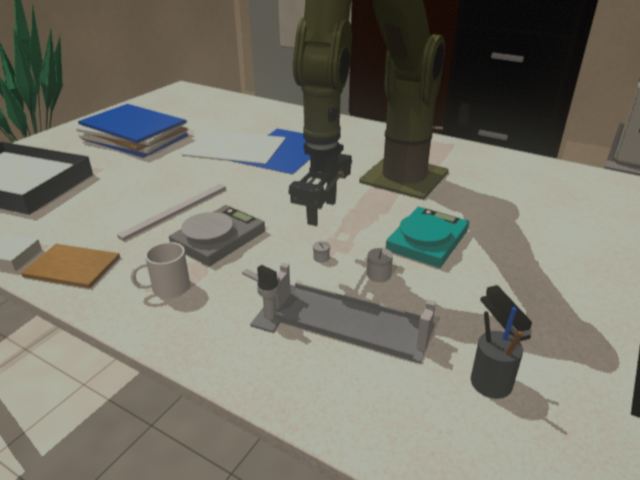

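The scene picture shows the gripper above the small tin at (321,252), with both tins unmoved. I descend and grip.

>>> step_arm:
  motion:
    - {"offset":[0,0,1],"yaw":0}
    - {"offset":[0,0,2],"yaw":0}
    - {"offset":[0,0,2.5],"yaw":0}
    - {"offset":[0,0,2.72],"yaw":0}
    - {"offset":[0,0,2.72],"yaw":0}
    - {"offset":[0,0,2.72],"yaw":0}

```text
t: 2.37
tool_pos: [0.482, 0.0011, 0.0116]
orientation: [-2.064, -2.369, -0.0]
wrist_force: [0.9, 0.7, 0.3]
opening: 0.088
finger_force: 0.0
```

>>> step_arm:
  motion:
    - {"offset":[0,0,0],"yaw":0}
    - {"offset":[0,0,0],"yaw":0}
    - {"offset":[0,0,0],"yaw":0}
    - {"offset":[0,0,0],"yaw":0}
    - {"offset":[0,0,0],"yaw":0}
    - {"offset":[0,0,0],"yaw":0}
    - {"offset":[0,0,0],"yaw":0}
  grip: 30
  force: 25

```text
t: 2.95
tool_pos: [0.482, 0.0004, 0.0112]
orientation: [2.065, 2.367, 0.0]
wrist_force: [-0.6, 0.3, -0.1]
opening: 0.0437
finger_force: 0.0
```

Run:
```python
from h import *
plan([.5707,-.2603,.14],.136)
```

```text
t 2.95 off [-6.759  1.313 -3.22 ] yaw 0.002462816801135405 tcp [4.82e-01 4.00e-04 1.12e-02] q7 -0.09 zaxis [ 0.  0. -1.] yaxis [0.991 0.136 0.   ]
```

>>> step_arm:
  motion:
    - {"offset":[0,0,0],"yaw":0}
    - {"offset":[0,0,0],"yaw":0}
    - {"offset":[0,0,0],"yaw":0}
    - {"offset":[0,0,0],"yaw":0}
    - {"offset":[0,0,-0.8],"yaw":0}
    - {"offset":[0,0,-1.6],"yaw":0}
    - {"offset":[0,0,-2.4],"yaw":0}
    - {"offset":[0,0,-3.2],"yaw":0}
    - {"offset":[0,0,-3.2],"yaw":0}

```text
t: 3.7
tool_pos: [0.4845, 0.0005, 0.1436]
orientation: [2.062, 2.363, 0.009]
wrist_force: [2.0, -0.7, -0.6]
opening: 0.0389
finger_force: 25.0
```

Run:
```python
from h import *
plan([.5707,-.2603,.14],.136)
```

```text
t 3.7 off [-6.751  1.252  0.102] yaw -0.0024612422037206083 tcp [0.4845 0.0005 0.1436] q7 -0.07 zaxis [ 0.008  0.001 -1.   ] yaxis [0.991 0.135 0.008]
```

>>> step_arm:
  motion:
    - {"offset":[-0.85,0.16,0],"yaw":0}
    - {"offset":[-1.7,0.33,0],"yaw":0}
    - {"offset":[-2.55,0.5,0],"yaw":0}
    - {"offset":[-3.4,0.66,0],"yaw":0}
    - {"offset":[-4.25,0.82,0],"yaw":0}
    - {"offset":[-5.1,0.99,0],"yaw":0}
    - {"offset":[-5.9,1.15,0],"yaw":0}
    - {"offset":[-6.5,1.26,0],"yaw":0}
    - {"offset":[-6.75,1.31,0],"yaw":0}
    - {"offset":[-6.75,1.31,0],"yaw":0}
    - {"offset":[-6.75,1.31,0],"yaw":0}
    - {"offset":[-6.75,1.31,0],"yaw":0}
    - {"offset":[-6.75,1.31,0],"yaw":0}

```text
t: 4.78
tool_pos: [0.5704, -0.257, 0.1389]
orientation: [-2.06, -2.369, -0.001]
wrist_force: [0.3, 0.1, -1.0]
opening: 0.0391
finger_force: 25.0
```

Run:
```python
from h import *
plan([.5707,-.2603,.068],.136); print(bot.sense()["opening"])
```

```text
t 4.78 off [-0.088 -0.002  1.773] yaw 0.04203603613232739 tcp [ 0.5704 -0.257   0.1389] q7 0.33 zaxis [-0.001  0.002 -1.   ] yaxis [ 0.99   0.139 -0.001]
0.03910053821808815
```

>>> step_arm:
  motion:
    - {"offset":[0,0,0.6],"yaw":0}
    - {"offset":[0,0,1.1],"yaw":0}
    - {"offset":[0,0,1.5],"yaw":0}
    - {"offset":[0,0,1.7],"yaw":0}
    - {"offset":[0,0,1.8],"yaw":0}
    - {"offset":[0,0,1.84],"yaw":0}
    - {"offset":[0,0,1.84],"yaw":0}
    - {"offset":[0,0,1.84],"yaw":0}
    - {"offset":[0,0,1.84],"yaw":0}

```text
t: 5.53
tool_pos: [0.5713, -0.2601, 0.0665]
orientation: [2.064, 2.366, 0.001]
wrist_force: [-0.4, 1.1, -0.8]
opening: 0.0395
finger_force: 25.0
```

>>> step_arm:
  motion:
    - {"offset":[0,0,0],"yaw":0}
    - {"offset":[0,0,0],"yaw":0}
    - {"offset":[0,0,0],"yaw":0}
    - {"offset":[0,0,0],"yaw":0}
    - {"offset":[0,0,0],"yaw":0}
    - {"offset":[0,0,0],"yaw":0}
    - {"offset":[0,0,-0.4],"yaw":0}
    - {"offset":[0,0,-0.9],"yaw":0}
    - {"offset":[0,0,-1.5],"yaw":0}
    - {"offset":[0,0,-2.0],"yaw":0}
    - {"offset":[0,0,-2.0],"yaw":0}
    - {"offset":[0,0,-2.0],"yaw":0}
    - {"offset":[0,0,-2.0],"yaw":0}
    - {"offset":[0,0,-2.0],"yaw":0}
    - {"offset":[0,0,-2.0],"yaw":0}
    - {"offset":[0,0,-2.0],"yaw":0}
    - {"offset":[0,0,-2.0],"yaw":0}
    - {"offset":[0,0,-2.0],"yaw":0}
    - {"offset":[0,0,-2.0],"yaw":0}
  grip: 75

```text
t: 7.12
tool_pos: [0.5705, -0.2598, 0.1453]
orientation: [-2.065, -2.367, 0.0]
wrist_force: [-0.0, -0.1, -0.3]
opening: 0.0755
finger_force: 0.0
```

Run:
```python
from h import *
im=grab("top","t2"); s=grab("scene","s2")
a=cv2.resize(im[150:300,250:480],None,fx=3,fy=3,interpolation=2); b=cv2.resize(s[170:290,150:400],None,fx=2.76,fy=2.76)[:150*3]; 
h=min(600-b.shape[0],a.shape[0]); cv2.imwrite("pics/c5.png",np.vstack([a[:h,:690],b[:,:690]]))
```

```text
(no output)
```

View pics/c5.png

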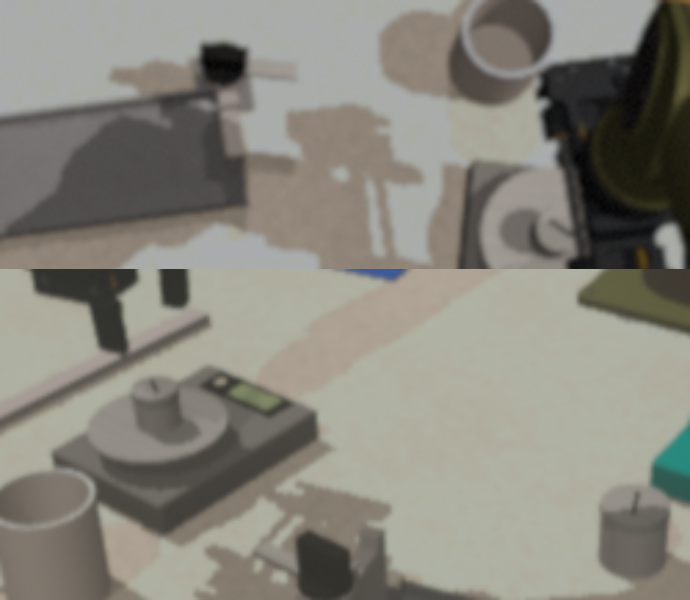

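The picture shows the small tin upright near the pan's centre (155,405), and the large tin where it was (635,530). I regrip the small tin.

>>> step_arm:
  motion:
    - {"offset":[0,0,0.8],"yaw":0}
    - {"offset":[0,0,1.5],"yaw":0}
    - {"offset":[0,0,2.0],"yaw":0}
    - {"offset":[0,0,2.03],"yaw":0}
    - {"offset":[0,0,2.03],"yaw":0}
    - {"offset":[0,0,2.03],"yaw":0}

```text
t: 7.72
tool_pos: [0.5714, -0.2602, 0.0653]
orientation: [2.064, 2.366, 0.001]
wrist_force: [0.5, -0.4, -0.2]
opening: 0.0747
finger_force: 0.0
```

>>> step_arm:
  motion:
    - {"offset":[0,0,0],"yaw":0}
    - {"offset":[0,0,0],"yaw":0}
    - {"offset":[0,0,0],"yaw":0}
    - {"offset":[0,0,0],"yaw":0}
    - {"offset":[0,0,0],"yaw":0}
    - {"offset":[0,0,0],"yaw":0}
    - {"offset":[0,0,0],"yaw":0}
    - {"offset":[0,0,0],"yaw":0}
    - {"offset":[0,0,0],"yaw":0}
    - {"offset":[0,0,-0.8],"yaw":0}
    - {"offset":[0,0,-1.6],"yaw":0}
    - {"offset":[0,0,-2.4],"yaw":0}
    - {"offset":[0,0,-2.9],"yaw":0}
    - {"offset":[0,0,-2.9],"yaw":0}
    - {"offset":[0,0,-2.9],"yaw":0}
    - {"offset":[0,0,-2.9],"yaw":0}
  grip: 30

```text
t: 9.05
tool_pos: [0.5694, -0.2595, 0.179]
orientation: [-2.063, -2.366, 0.002]
wrist_force: [-0.2, -0.8, -1.1]
opening: 0.0396
finger_force: 25.0
```

Run:
```python
from h import *
plan([.6502,.0985,.18],.136)
```

```text
t 9.05 off [ 8.593  3.218 -0.022] yaw 0.005728388363820584 tcp [ 0.5694 -0.2595  0.179 ] q7 0.34 zaxis [-0.003  0.001 -1.   ] yaxis [ 0.991  0.136 -0.002]
```

>>> step_arm:
  motion:
    - {"offset":[0.8,0.3,0],"yaw":0}
    - {"offset":[1.6,0.6,0],"yaw":0}
    - {"offset":[2.4,0.9,0],"yaw":0}
    - {"offset":[3.2,1.2,0],"yaw":0}
    - {"offset":[4.0,1.5,0],"yaw":0}
    - {"offset":[4.8,1.8,0],"yaw":0}
    - {"offset":[5.6,2.1,0],"yaw":0}
    - {"offset":[6.4,2.4,0],"yaw":0}
    - {"offset":[7.2,2.7,0],"yaw":0}
    - {"offset":[7.9,2.95,0],"yaw":0}
    - {"offset":[8.4,3.13,0],"yaw":0}
    - {"offset":[8.6,3.2,0],"yaw":0}
    - {"offset":[8.6,3.2,0],"yaw":0}
    - {"offset":[8.6,3.2,0],"yaw":0}
    - {"offset":[8.6,3.2,0],"yaw":0}
    - {"offset":[8.6,3.2,0],"yaw":0}
    - {"offset":[8.6,3.2,0],"yaw":0}

```text
t: 10.47
tool_pos: [0.6505, 0.096, 0.1803]
orientation: [2.068, 2.364, -0.002]
wrist_force: [-0.5, 0.3, -1.2]
opening: 0.0393
finger_force: 25.0
```

Run:
```python
from h import *
plan([.6502,.0985,.018],.136);print(bot.sense()["opening"])
```

```text
t 10.47 off [6.700e-02 2.000e-03 4.057e+00] yaw -0.027260028487761056 tcp [0.6505 0.096  0.1803] q7 -0.17 zaxis [-0.    -0.001 -1.   ] yaxis [ 0.991  0.133 -0.   ]
0.03929854765493691
```

>>> step_arm:
  motion:
    - {"offset":[0,0,0.8],"yaw":0}
    - {"offset":[0,0,1.6],"yaw":0}
    - {"offset":[0,0,2.4],"yaw":0}
    - {"offset":[0,0,3.1],"yaw":0}
    - {"offset":[0,0,3.6],"yaw":0}
    - {"offset":[0,0,3.9],"yaw":0}
    - {"offset":[0,0,4.0],"yaw":0}
    - {"offset":[0,0,4.05],"yaw":0}
    - {"offset":[0,0,4.05],"yaw":0}
    - {"offset":[0,0,4.05],"yaw":0}
    - {"offset":[0,0,4.05],"yaw":0}

```text
t: 11.38
tool_pos: [0.6517, 0.0985, 0.0198]
orientation: [2.064, 2.366, 0.003]
wrist_force: [-0.2, 0.3, -0.7]
opening: 0.0393
finger_force: 25.0
```

>>> step_arm:
  motion:
    - {"offset":[0,0,0],"yaw":0}
    - {"offset":[0,0,0],"yaw":0}
    - {"offset":[0,0,0],"yaw":0}
    - {"offset":[0,0,0],"yaw":0}
    - {"offset":[0,0,0],"yaw":0}
    - {"offset":[0,0,-0.4],"yaw":0}
    - {"offset":[0,0,-1.2],"yaw":0}
    - {"offset":[0,0,-2.0],"yaw":0}
    - {"offset":[0,0,-2.8],"yaw":0}
    - {"offset":[0,0,-3.6],"yaw":0}
    - {"offset":[0,0,-4.0],"yaw":0}
    - {"offset":[0,0,-4.0],"yaw":0}
    - {"offset":[0,0,-4.0],"yaw":0}
  grip: 56

```text
t: 12.47
tool_pos: [0.6511, 0.0984, 0.1801]
orientation: [2.064, 2.366, 0.003]
wrist_force: [0.1, 0.2, -0.0]
opening: 0.0558
finger_force: 0.0
```

Run:
```python
from h import *
im=grab("top","t3"); 
sc=grab("scene","s3")
# large tin: slot/lid position in the scene image vs start
g0=cv2.cvtColor(cv2.imread("pics/scene0.png"),6); g=cv2.cvtColor(sc,6)
t=g0[244:284,362:398]; r=cv2.matchTemplate(g[200:330,280:480],t,cv2.TM_CCOEFF_NORMED); print(cv2.minMaxLoc(r),"start loc",(82,44))
plan([.4711,.1427,.18],.136)
```

```text
(-0.5978969931602478, 0.9890009164810181, (32, 15), (82, 44)) start loc (82, 44)
t 12.57 off [ 1.712 -4.27  -0.054] yaw 0.004841634861504482 tcp [0.6496 0.0981 0.1775] q7 -0.17 zaxis [-0.002 -0.    -1.   ] yaxis [ 0.991  0.136 -0.002]
```

>>> step_arm:
  motion:
    - {"offset":[0.4,-1.0,0],"yaw":0}
    - {"offset":[0.8,-2.0,0],"yaw":0}
    - {"offset":[1.2,-3.0,0],"yaw":0}
    - {"offset":[1.6,-4.0,0],"yaw":0}
    - {"offset":[1.7,-4.28,0],"yaw":0}
    - {"offset":[1.7,-4.28,0.6],"yaw":0}
    - {"offset":[1.7,-4.28,1.2],"yaw":0}
    - {"offset":[1.7,-4.28,1.5],"yaw":0}
    - {"offset":[1.7,-4.28,1.5],"yaw":0}
    - {"offset":[1.7,-4.28,1.5],"yaw":0}
  grip: 88

```text
t: 13.4
tool_pos: [0.4707, 0.142, 0.1172]
orientation: [-2.064, -2.367, 0.005]
wrist_force: [0.3, 0.5, -0.0]
opening: 0.0878
finger_force: 0.0
```

Run:
```python
from h import *
im=grab("top","t4");sc=grab("scene","s4")
plan([.4711,.1427,.022],.136)
a=cv2.resize(im[150:300,195:395],None,fx=3,fy=3,interpolation=2); b=cv2.resize(sc[200:370,240:460],None,fx=600/220,fy=600/220)
cv2.imwrite("pics/c6.png",np.vstack([a[:300],b[:300]]))
```

```text
t 13.5 off [ 0.01  -0.017  2.411] yaw 0.0024116969729814377 tcp [0.4718 0.1424 0.1185] q7 -0.37 zaxis [-0.  0. -1.] yaxis [ 0.991  0.136 -0.   ]
```

View pics/c6.png

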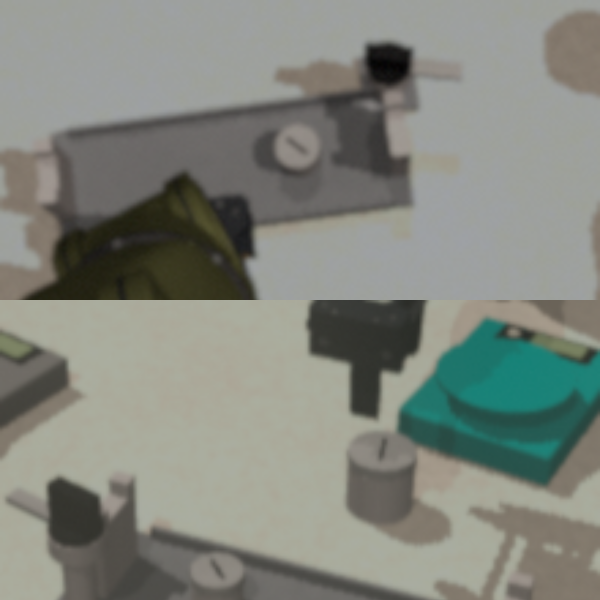

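The picture shows the small tin standing in the tray and the gripper over the large tin. I descend and grip.

>>> step_arm:
  motion:
    - {"offset":[0,0,0.8],"yaw":0}
    - {"offset":[0,0,1.6],"yaw":0}
    - {"offset":[0,0,2.2],"yaw":0}
    - {"offset":[0,0,2.4],"yaw":0}
    - {"offset":[0,0,2.4],"yaw":0}
    - {"offset":[0,0,2.4],"yaw":0}

```text
t: 14.0
tool_pos: [0.4722, 0.1425, 0.0231]
orientation: [2.065, 2.367, 0.001]
wrist_force: [0.8, -0.1, 0.7]
opening: 0.0884
finger_force: 0.0
```

>>> step_arm:
  motion:
    - {"offset":[0,0,0],"yaw":0}
    - {"offset":[0,0,0],"yaw":0}
    - {"offset":[0,0,0],"yaw":0}
    - {"offset":[0,0,0],"yaw":0}
    - {"offset":[0,0,0],"yaw":0}
    - {"offset":[0,0,0],"yaw":0}
    - {"offset":[0,0,0],"yaw":0}
    - {"offset":[0,0,0],"yaw":0}
    - {"offset":[0,0,0],"yaw":0}
    - {"offset":[0,0,-0.8],"yaw":0}
    - {"offset":[0,0,-1.6],"yaw":0}
    - {"offset":[0,0,-2.4],"yaw":0}
    - {"offset":[0,0,-3.2],"yaw":0}
    - {"offset":[0,0,-4.0],"yaw":0}
    - {"offset":[0,0,-4.0],"yaw":0}
    - {"offset":[0,0,-4.0],"yaw":0}
    - {"offset":[0,0,-4.0],"yaw":0}
  grip: 45
  force: 40

```text
t: 15.42
tool_pos: [0.4705, 0.1419, 0.1811]
orientation: [-2.064, -2.367, 0.004]
wrist_force: [-0.4, -0.1, -4.4]
opening: 0.055
finger_force: 40.0
```

Run:
```python
from h import *
plan([.5707,-.2603,.18],.136)
```

```text
t 15.42 off [-10.303   1.114   0.031] yaw 0.005005528579946381 tcp [0.4705 0.1419 0.1811] q7 -0.36 zaxis [-0.003 -0.001 -1.   ] yaxis [ 0.991  0.136 -0.003]
```

>>> step_arm:
  motion:
    - {"offset":[-0.8,0.09,0],"yaw":0}
    - {"offset":[-1.6,0.17,0],"yaw":0}
    - {"offset":[-2.4,0.25,0],"yaw":0}
    - {"offset":[-3.2,0.34,0],"yaw":0}
    - {"offset":[-4.0,0.42,0],"yaw":0}
    - {"offset":[-4.8,0.51,0],"yaw":0}
    - {"offset":[-5.6,0.59,0],"yaw":0}
    - {"offset":[-6.4,0.68,0],"yaw":0}
    - {"offset":[-7.2,0.76,0],"yaw":0}
    - {"offset":[-8.0,0.85,0],"yaw":0}
    - {"offset":[-8.8,0.93,0],"yaw":0}
    - {"offset":[-9.5,1.01,0],"yaw":0}
    - {"offset":[-10.0,1.06,0],"yaw":0}
    - {"offset":[-10.3,1.09,0],"yaw":0}
    - {"offset":[-10.3,1.09,0],"yaw":0}
    - {"offset":[-10.3,1.09,0],"yaw":0}
    - {"offset":[-10.3,1.09,0],"yaw":0}
    - {"offset":[-10.3,1.09,0],"yaw":0}
    - {"offset":[-10.3,1.09,0],"yaw":0}

```text
t: 17.0
tool_pos: [0.571, -0.2578, 0.1822]
orientation: [-2.061, -2.369, -0.001]
wrist_force: [-0.9, -0.4, -4.0]
opening: 0.0553
finger_force: 40.0
```

Run:
```python
from h import *
plan([.5707,-.2603,.079],.136); print(bot.sense()["opening"])
```

```text
t 17.0 off [-0.064 -0.015  2.58 ] yaw 0.03384809988107809 tcp [ 0.571  -0.2578  0.1822] q7 0.32 zaxis [-0.001  0.001 -1.   ] yaxis [ 0.99   0.139 -0.   ]
0.05528834645351451
```

>>> step_arm:
  motion:
    - {"offset":[0,0,0.7],"yaw":0}
    - {"offset":[0,0,1.4],"yaw":0}
    - {"offset":[0,0,2.0],"yaw":0}
    - {"offset":[0,0,2.4],"yaw":0}
    - {"offset":[0,0,2.55],"yaw":0}
    - {"offset":[0,0,2.65],"yaw":0}
    - {"offset":[0,0,2.72],"yaw":0}
    - {"offset":[0,0,2.72],"yaw":0}
    - {"offset":[0,0,2.72],"yaw":0}
    - {"offset":[0,0,2.72],"yaw":0}

```text
t: 17.83
tool_pos: [0.5719, -0.2599, 0.0747]
orientation: [2.064, 2.366, 0.002]
wrist_force: [0.5, 0.9, -3.4]
opening: 0.0551
finger_force: 40.0
```

>>> step_arm:
  motion:
    - {"offset":[0,0,0],"yaw":0}
    - {"offset":[0,0,0],"yaw":0}
    - {"offset":[0,0,0],"yaw":0}
    - {"offset":[0,0,0],"yaw":0}
    - {"offset":[0,0,0],"yaw":0}
    - {"offset":[0,0,0],"yaw":0}
    - {"offset":[0,0,-0.4],"yaw":0}
    - {"offset":[0,0,-0.9],"yaw":0}
    - {"offset":[0,0,-1.5],"yaw":0}
    - {"offset":[0,0,-2.0],"yaw":0}
    - {"offset":[0,0,-2.0],"yaw":0}
    - {"offset":[0,0,-2.0],"yaw":0}
    - {"offset":[0,0,-2.0],"yaw":0}
    - {"offset":[0,0,-2.0],"yaw":0}
    - {"offset":[0,0,-2.0],"yaw":0}
    - {"offset":[0,0,-2.0],"yaw":0}
    - {"offset":[0,0,-2.0],"yaw":0}
    - {"offset":[0,0,-2.0],"yaw":0}
    - {"offset":[0,0,-2.0],"yaw":0}
  grip: 86

```text
t: 19.42
tool_pos: [0.5709, -0.2598, 0.1533]
orientation: [-2.065, -2.367, 0.0]
wrist_force: [0.7, -0.3, 0.5]
opening: 0.0861
finger_force: 0.0
```

Run:
```python
from h import *
im=grab("top","t5"); s=grab("scene","s5")
a=cv2.resize(im[150:250,200:400],None,fx=3.5,fy=3.5,interpolation=2); b=cv2.resize(s[175:265,150:350],None,fx=3.5,fy=3.5)
cv2.imwrite("pics/c7.png",np.vstack([a[:285],b]))
```

```text
(no output)
```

View pics/c7.png

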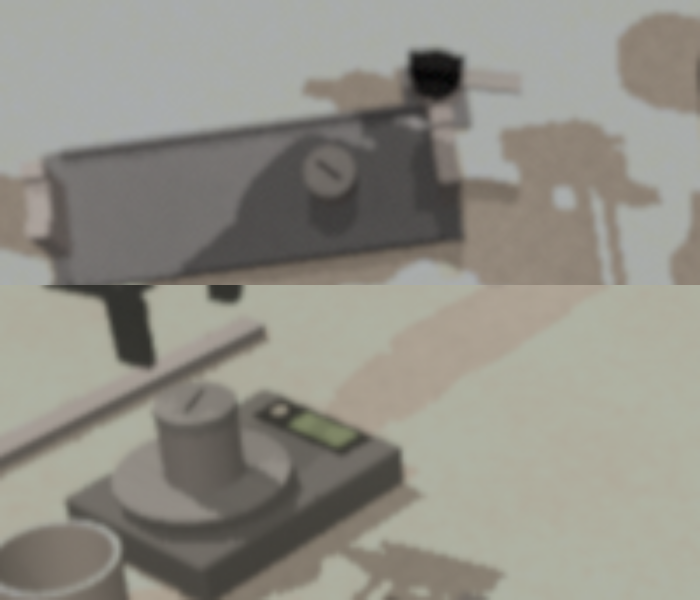

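The picture shows the large tin upright and central on the pan, and the small tin upright in the tray.

>>> step_arm:
  motion:
    - {"offset":[0,0,0.8],"yaw":0}
    - {"offset":[0,0,1.6],"yaw":0}
    - {"offset":[0,0,2.0],"yaw":0}
    - {"offset":[0,0,2.1],"yaw":0}
    - {"offset":[0,0,2.1],"yaw":0}
    - {"offset":[0,0,2.1],"yaw":0}

```text
t: 20.02
tool_pos: [0.5717, -0.2601, 0.0703]
orientation: [2.064, 2.367, 0.001]
wrist_force: [-0.2, -0.1, -0.2]
opening: 0.0861
finger_force: 0.0
```

>>> step_arm:
  motion:
    - {"offset":[0,0,0],"yaw":0}
    - {"offset":[0,0,0],"yaw":0}
    - {"offset":[0,0,0],"yaw":0}
    - {"offset":[0,0,0],"yaw":0}
    - {"offset":[0,0,0],"yaw":0}
    - {"offset":[0,0,0],"yaw":0}
    - {"offset":[0,0,0],"yaw":0}
    - {"offset":[0,0,0],"yaw":0}
    - {"offset":[0,0,0],"yaw":0}
    - {"offset":[0,0,-0.8],"yaw":0}
    - {"offset":[0,0,-1.6],"yaw":0}
    - {"offset":[0,0,-2.4],"yaw":0}
    - {"offset":[0,0,-3.2],"yaw":0}
    - {"offset":[0,0,-3.2],"yaw":0}
    - {"offset":[0,0,-3.2],"yaw":0}
    - {"offset":[0,0,-3.2],"yaw":0}
  grip: 45

```text
t: 21.35
tool_pos: [0.5691, -0.2593, 0.1955]
orientation: [-2.062, -2.365, 0.003]
wrist_force: [-0.3, -0.3, -5.6]
opening: 0.0551
finger_force: 40.0
```

Run:
```python
from h import *
plan([.634,.2175,.2],.136)
```

```text
t 21.35 off [11.589  3.23  -0.102] yaw 0.005408702111743244 tcp [ 0.5691 -0.2593  0.1955] q7 0.33 zaxis [-0.004  0.001 -1.   ] yaxis [ 0.991  0.136 -0.004]
```

>>> step_arm:
  motion:
    - {"offset":[0.8,0.22,0],"yaw":0}
    - {"offset":[1.6,0.44,0],"yaw":0}
    - {"offset":[2.4,0.66,0],"yaw":0}
    - {"offset":[3.2,0.88,0],"yaw":0}
    - {"offset":[4.0,1.1,0],"yaw":0}
    - {"offset":[4.8,1.32,0],"yaw":0}
    - {"offset":[5.6,1.54,0],"yaw":0}
    - {"offset":[6.4,1.76,0],"yaw":0}
    - {"offset":[7.2,1.98,0],"yaw":0}
    - {"offset":[8.0,2.2,0],"yaw":0}
    - {"offset":[8.8,2.42,0],"yaw":0}
    - {"offset":[9.6,2.65,0],"yaw":0}
    - {"offset":[10.4,2.87,0],"yaw":0}
    - {"offset":[11.1,3.06,0],"yaw":0}
    - {"offset":[11.57,3.19,0],"yaw":0}
    - {"offset":[11.57,3.19,0],"yaw":0}
    - {"offset":[11.57,3.19,0],"yaw":0}
    - {"offset":[11.57,3.19,0],"yaw":0}
    - {"offset":[11.57,3.19,0],"yaw":0}
    - {"offset":[11.57,3.19,0],"yaw":0}

```text
t: 23.02
tool_pos: [0.6343, 0.2138, 0.1967]
orientation: [2.068, 2.365, -0.004]
wrist_force: [-0.2, 0.1, -5.5]
opening: 0.0553
finger_force: 40.0
```

Run:
```python
from h import *
plan([.634,.2175,.0285],.136);print(bot.sense()["opening"])
```

```text
t 23.02 off [0.098 0.012 4.206] yaw -0.022225385629248202 tcp [0.6343 0.2138 0.1967] q7 -0.35 zaxis [-0.001 -0.002 -1.   ] yaxis [ 0.991  0.134 -0.002]
0.05531207493016122
```

>>> step_arm:
  motion:
    - {"offset":[0,0,0.8],"yaw":0}
    - {"offset":[0,0,1.6],"yaw":0}
    - {"offset":[0,0,2.4],"yaw":0}
    - {"offset":[0,0,3.1],"yaw":0}
    - {"offset":[0,0,3.7],"yaw":0}
    - {"offset":[0,0,4.0],"yaw":0}
    - {"offset":[0,0,4.12],"yaw":0}
    - {"offset":[0,0,4.18],"yaw":0}
    - {"offset":[0,0,4.18],"yaw":0}
    - {"offset":[0,0,4.18],"yaw":0}
    - {"offset":[0,0,4.18],"yaw":0}

```text
t: 23.93
tool_pos: [0.6357, 0.2164, 0.032]
orientation: [2.064, 2.366, 0.004]
wrist_force: [-0.9, -0.4, -4.8]
opening: 0.0552
finger_force: 40.0
```

>>> step_arm:
  motion:
    - {"offset":[0,0,0],"yaw":0}
    - {"offset":[0,0,0],"yaw":0}
    - {"offset":[0,0,0],"yaw":0}
    - {"offset":[0,0,0],"yaw":0}
    - {"offset":[0,0,0],"yaw":0}
    - {"offset":[0,0,-0.4],"yaw":0}
    - {"offset":[0,0,-1.2],"yaw":0}
    - {"offset":[0,0,-2.0],"yaw":0}
    - {"offset":[0,0,-2.8],"yaw":0}
    - {"offset":[0,0,-3.6],"yaw":0}
    - {"offset":[0,0,-4.0],"yaw":0}
    - {"offset":[0,0,-4.0],"yaw":0}
    - {"offset":[0,0,-4.0],"yaw":0}
  grip: 80

```text
t: 25.02
tool_pos: [0.6348, 0.2162, 0.1911]
orientation: [2.064, 2.367, 0.003]
wrist_force: [0.3, 0.0, -0.8]
opening: 0.0801
finger_force: 0.0
```

Run:
```python
from h import *
# bar: enhance contrast, both views from the start pictures
a=cv2.imread("pics/top0.png"); b=cv2.imread("pics/scene0.png"); 
A=cv2.resize(a[185:335,480:520],None,fx=4,fy=4,interpolation=2); B=cv2.resize(b[175:245,110:240],None,fx=4.5,fy=4.5,interpolation=2)
cl=lambda i:cv2.createCLAHE(4,(4,4)).apply(cv2.cvtColor(i,6))
A,B=cl(A),cl(B); W=np.zeros((600,160+B.shape[1]),np.uint8); W[:,:160]=A; W[:B.shape[0],160:]=B
cv2.imwrite("pics/c8.png",W); print(W.shape)
plan([.634,.2175,.2],.136)
```

```text
(600, 745)
t 25.02 off [ 0.036 -0.016 -0.221] yaw 0.003529957886938376 tcp [0.6348 0.2162 0.1911] q7 -0.36 zaxis [ 0.002  0.001 -1.   ] yaxis [0.991 0.136 0.002]
```

View pics/c8.png

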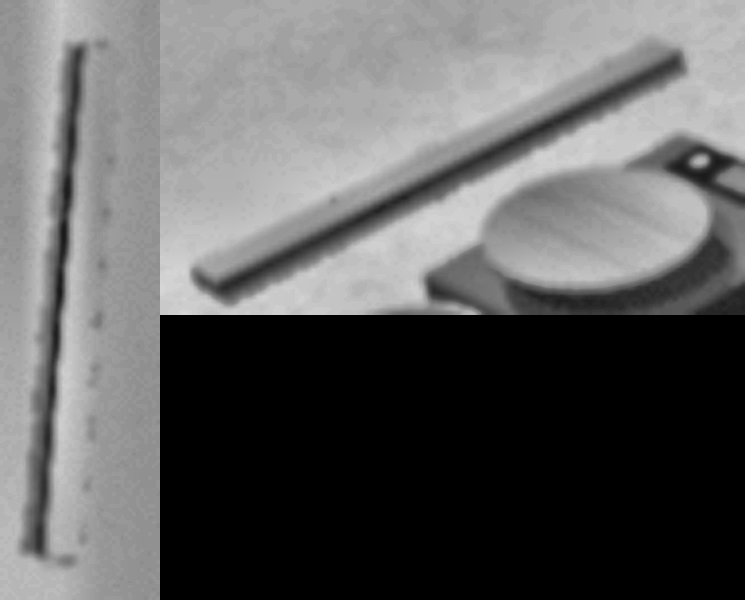

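The crop shows the bar's top face. In the top view its corners are (83,45), (113,45), (45,553) and (79,560). In the scene view they are (193,268), (220,284), (652,40) and (682,57).

Run:
```python
from h import *
T=lambda u,v:((u+.5)/4-.5+480,(v+.5)/4-.5+185)
S=lambda u,v:((u-160+.5)/4.5-.5+110,(v+.5)/4.5-.5+175)
for n,L in(("top",[T(83,45),T(113,45),T(45,553),T(79,560)]),("scene",[S(193,268),S(220,284),S(652,40),S(682,57)])):
    P=np.array([ray(n,q,.012) for q in L])[:,:2]; d=(P[0]+P[1]-P[2]-P[3])/2
    print(n,np.round(P,4).tolist(),"c",P.mean(0).round(4),"len",np.linalg.norm(d).round(4),"ang",np.arctan2(d[1],d[0]).round(4),"w",np.linalg.norm(P[0]-P[1]).round(4),np.linalg.norm(P[2]-P[3]).round(4))
c=grab("top","t6")
for h in(.12,.004): plan([.4985,-.436,h],-.13+np.pi/2)
```

```text
top [[0.6685, -0.4494], [0.6686, -0.4692], [0.3356, -0.4082], [0.3314, -0.4294]] c [ 0.501  -0.4391] len 0.3375 ang -0.1201 w 0.0198 0.0216
scene [[0.6701, -0.4697], [0.6736, -0.4447], [0.3359, -0.4295], [0.344, -0.3983]] c [ 0.5059 -0.4355] len 0.3347 ang -0.1295 w 0.0252 0.0323
t 25.07 off [-15.682  -5.568   1.752] yaw -14.946477708213441 tcp [0.6339 0.2158 0.1897] q7 -0.36 zaxis [-0.001 -0.    -1.   ] yaxis [ 0.991  0.136 -0.001]
t 25.07 off [-15.682  -5.565   4.652] yaw -14.946477708213441 tcp [0.6339 0.2158 0.1897] q7 -0.36 zaxis [-0.001 -0.    -1.   ] yaxis [ 0.991  0.136 -0.001]
```

>>> step_arm:
  motion:
    - {"offset":[-0.9,-0.3,0],"yaw":-1}
    - {"offset":[-1.8,-0.6,0],"yaw":-2}
    - {"offset":[-2.7,-0.9,0],"yaw":-3}
    - {"offset":[-3.6,-1.25,0],"yaw":-4}
    - {"offset":[-4.5,-1.55,0],"yaw":-5}
    - {"offset":[-5.4,-1.85,0],"yaw":-6}
    - {"offset":[-6.3,-2.2,0],"yaw":-7}
    - {"offset":[-7.2,-2.5,0],"yaw":-8}
    - {"offset":[-8.1,-2.8,0],"yaw":-9}
    - {"offset":[-9.0,-3.15,0],"yaw":-10}
    - {"offset":[-9.9,-3.45,0],"yaw":-11}
    - {"offset":[-10.8,-3.75,0],"yaw":-12}
    - {"offset":[-11.7,-4.1,0],"yaw":-13}
    - {"offset":[-12.6,-4.4,0],"yaw":-14}
    - {"offset":[-13.5,-4.7,0],"yaw":-15}
    - {"offset":[-14.4,-5.0,0.6],"yaw":-15}
    - {"offset":[-15.2,-5.3,1.2],"yaw":-15}
    - {"offset":[-15.77,-5.49,1.75],"yaw":-15}
    - {"offset":[-15.77,-5.49,1.75],"yaw":-15}
    - {"offset":[-15.77,-5.49,1.75],"yaw":-15}
  grip: 60

```text
t: 26.73
tool_pos: [0.4994, -0.4394, 0.1161]
orientation: [-0.202, -3.129, -0.006]
wrist_force: [0.2, -0.3, -1.0]
opening: 0.0598
finger_force: 0.0
```

>>> step_arm:
  motion:
    - {"offset":[0,0,0],"yaw":0}
    - {"offset":[0,0,0],"yaw":0}
    - {"offset":[0,0,0],"yaw":0}
    - {"offset":[0,0,0],"yaw":0}

```text
t: 27.07
tool_pos: [0.5038, -0.4376, 0.1212]
orientation: [0.193, 3.134, -0.0]
wrist_force: [0.3, 0.0, -0.4]
opening: 0.0603
finger_force: 0.0
```

Run:
```python
from h import *
plan([.502,-.439,.004],-.124+np.pi/2)
im=grab("scene","s6"); im2=grab("top","t7")
a=cv2.resize(im[170:270,100:260],None,fx=4,fy=4,interpolation=2); b=cv2.resize(im2[150:250,195:355],None,fx=4,fy=4,interpolation=2)
cv2.imwrite("pics/c9.png",np.vstack([a[:300],b[:300]]))
```

```text
t 27.07 off [ 0.043 -0.041  2.931] yaw 0.009033417385964481 tcp [ 0.5038 -0.4376  0.1212] q7 1.62 zaxis [ 0.001 -0.    -1.   ] yaxis [0.123 0.992 0.   ]
```

View pics/c9.png

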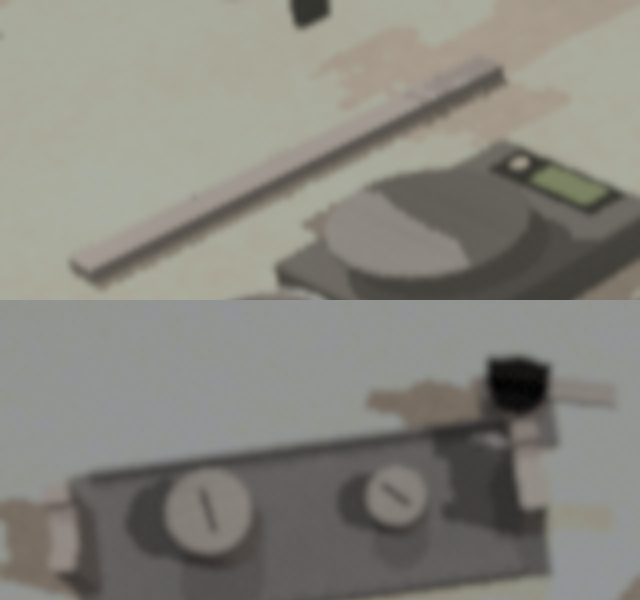

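The picture shows both tins standing in the tray and the bar undisturbed under the gripper. I descend and grip its middle.

>>> step_arm:
  motion:
    - {"offset":[0.04,-0.04,0.7],"yaw":0}
    - {"offset":[0.04,-0.04,1.5],"yaw":0}
    - {"offset":[0.04,-0.04,2.3],"yaw":0}
    - {"offset":[0.04,-0.04,2.7],"yaw":0}
    - {"offset":[0.04,-0.04,2.9],"yaw":0}
    - {"offset":[0.04,-0.04,2.94],"yaw":0}
    - {"offset":[0.04,-0.04,2.94],"yaw":0}
    - {"offset":[0.04,-0.04,2.94],"yaw":0}

```text
t: 27.83
tool_pos: [0.5022, -0.4407, 0.0044]
orientation: [0.197, 3.133, -0.002]
wrist_force: [-0.1, 0.5, -0.0]
opening: 0.06
finger_force: 0.0
```

>>> step_arm:
  motion:
    - {"offset":[0,0,0],"yaw":0}
    - {"offset":[0,0,0],"yaw":0}
    - {"offset":[0,0,0],"yaw":0}
    - {"offset":[0,0,0],"yaw":0}
    - {"offset":[0,0,0],"yaw":0}
    - {"offset":[0,0,0],"yaw":0}
    - {"offset":[0,0,0],"yaw":0}
    - {"offset":[0,0,0],"yaw":0}
    - {"offset":[0,0,-0.4],"yaw":0}
    - {"offset":[0,0,-0.4],"yaw":0}
    - {"offset":[0,0,-0.4],"yaw":0}
  grip: 14
  force: 50

```text
t: 28.75
tool_pos: [0.5016, -0.4406, 0.0198]
orientation: [0.197, 3.134, -0.001]
wrist_force: [0.2, -0.6, -2.5]
opening: 0.0235
finger_force: 50.0
```

Run:
```python
from h import *
s=bot.sense(); print(s["torque"],s["wrist_force"],s["opening"]); plan([.502,-.439,.2],-.124+np.pi/2)
```

```text
[ 0.06731029  0.03186416 -0.00386753] [ 0.22511526 -0.62894633 -2.54300771] 0.02352003408514116
t 28.75 off [-0.014  0.037 -4.505] yaw -0.01680595711527622 tcp [ 0.5016 -0.4406  0.0198] q7 1.55 zaxis [ 0.002 -0.001 -1.   ] yaxis [ 0.125  0.992 -0.001]
```

>>> step_arm:
  motion:
    - {"offset":[0,0,-0.7],"yaw":0}
    - {"offset":[0,0,-1.4],"yaw":0}
    - {"offset":[0,0,-2.1],"yaw":0}
    - {"offset":[0,0,-2.8],"yaw":0}
    - {"offset":[0,0,-3.5],"yaw":0}
    - {"offset":[0,0,-4.2],"yaw":0}
    - {"offset":[0,0,-4.5],"yaw":0}
    - {"offset":[0,0,-4.5],"yaw":0}
    - {"offset":[0,0,-4.5],"yaw":0}
    - {"offset":[0,0,-4.5],"yaw":0}
    - {"offset":[0,0,-4.5],"yaw":0}

```text
t: 29.67
tool_pos: [0.4995, -0.4396, 0.1962]
orientation: [-0.196, -3.132, -0.003]
wrist_force: [-0.4, 0.1, -2.3]
opening: 0.023
finger_force: 50.0
```

Run:
```python
from h import *
s=bot.sense(); print(s["torque"],s["opening"]); plan([.642,.158,.2],.136)
```

```text
[ 0.04259624 -0.00368299  0.01203309] 0.023020114521991993
t 29.67 off [-1.668 15.268 -0.072] yaw 15.006975274217064 tcp [ 0.4995 -0.4396  0.1962] q7 1.67 zaxis [-0.004  0.002 -1.   ] yaxis [0.125 0.992 0.002]
```

>>> step_arm:
  motion:
    - {"offset":[-0.09,0.85,0],"yaw":0.8}
    - {"offset":[-0.18,1.7,0],"yaw":1.6}
    - {"offset":[-0.27,2.55,0],"yaw":2.4}
    - {"offset":[-0.36,3.4,0],"yaw":3.2}
    - {"offset":[-0.45,4.25,0],"yaw":4}
    - {"offset":[-0.54,5.1,0],"yaw":4.8}
    - {"offset":[-0.63,5.95,0],"yaw":5.6}
    - {"offset":[-0.72,6.8,0],"yaw":6.4}
    - {"offset":[-0.8,7.65,0],"yaw":7.2}
    - {"offset":[-0.9,8.5,0],"yaw":8}
    - {"offset":[-1.0,9.35,0],"yaw":9}
    - {"offset":[-1.1,10.2,0],"yaw":10}
    - {"offset":[-1.2,11.05,0],"yaw":11}
    - {"offset":[-1.3,11.9,0],"yaw":12}
    - {"offset":[-1.4,12.75,0],"yaw":13}
    - {"offset":[-1.45,13.6,0],"yaw":14}
    - {"offset":[-1.5,14.3,0],"yaw":14.6}
    - {"offset":[-1.55,14.9,0],"yaw":15}
    - {"offset":[-1.6,15.25,0],"yaw":15}
    - {"offset":[-1.6,15.25,0],"yaw":15}

```text
t: 31.33
tool_pos: [0.64, 0.1622, 0.1974]
orientation: [-2.055, -2.372, -0.002]
wrist_force: [0.4, 0.9, -3.1]
opening: 0.0238
finger_force: 50.0
```

>>> step_arm:
  motion:
    - {"offset":[0,0,0.5],"yaw":0}
    - {"offset":[0,0,1.0],"yaw":0}
    - {"offset":[0,0,1.5],"yaw":0}
    - {"offset":[0,0,1.5],"yaw":0}
    - {"offset":[0,0,1.5],"yaw":0}
    - {"offset":[0,0,1.5],"yaw":0}
    - {"offset":[0,0,1.5],"yaw":0}
    - {"offset":[0,0,1.5],"yaw":0}

```text
t: 32.0
tool_pos: [0.6416, 0.1569, 0.1401]
orientation: [2.064, 2.366, 0.003]
wrist_force: [-0.0, -0.8, -1.7]
opening: 0.0233
finger_force: 50.0
```

Run:
```python
from h import *
plan([.642,.158,.09],.136); s=bot.sense(); print(s["opening"],s["torque"])
im=grab("scene","s7"); im2=grab("top","t8")
b=cv2.resize(im2[150:250,190:350],None,fx=5,fy=5,interpolation=2); a=cv2.resize(im[240:370,230:460],None,fx=3.478,fy=3.478,interpolation=2)
W=np.vstack([b[:240],a[:360,:800]]); print(W.shape); cv2.imwrite("pics/c10.png",W)
```

```text
t 32.0 off [0.026 0.011 1.254] yaw 0.00027701456962852183 tcp [0.6416 0.1569 0.1401] q7 -0.3 zaxis [ 0.002  0.001 -1.   ] yaxis [0.991 0.136 0.002]
0.02327878513540635 [-0.03034467  0.0373059   0.01972287]
(600, 800, 3)
```

View pics/c10.png

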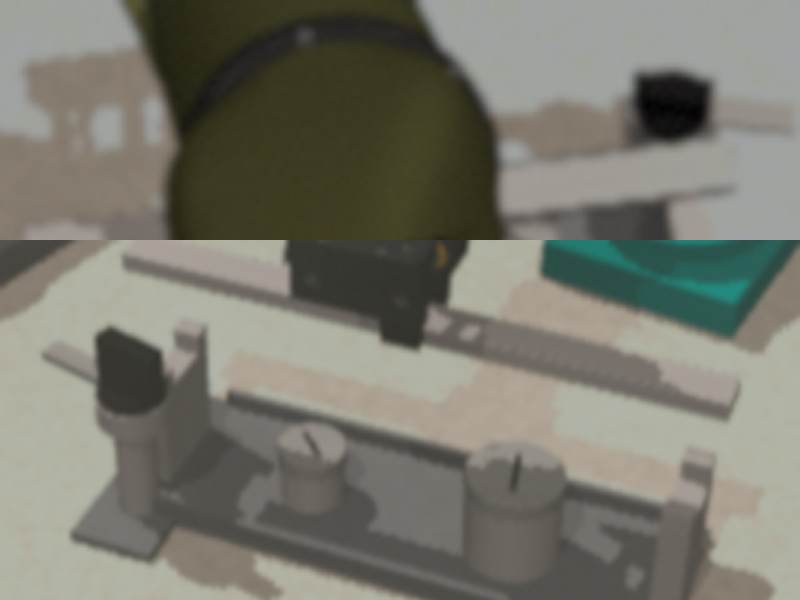

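The picture shows the bar held level above the tray. Its ends are at scene-crop (124,253) and (728,405), the right end in the top crop is at (735,143–185), and both tins stand in the tray. I compute the bar's pose relative to the tray.

Run:
```python
from h import *
p=np.array([.6421,.1580,.1359]); c,s=np.cos(p[2]),np.sin(p[2])
loc=lambda P:np.array([[c,s],[-s,c]])@(P[:2]-p[:2])
z=.1477
S=lambda u,v:((u+.5)/3.478-.5+230,(v-240+.5)/3.478-.5+240)
T=lambda u,v:((u+.5)/5-.5+190,(v+.5)/5-.5+150)
for nm,n,q,e in(("L(+12,-170)","scene",S(124,253),0),("R(+12,170)","scene",S(728,405),0),("R far(-12,170)","scene",S(740,379),0),("top(+12,-170)","top",T(735,143),0),("top(-12,-170)","top",T(735,186),0)): print(nm,np.round(loc(ray(n,q,z))*1000,1))
print("tcp",loc(np.array(bot.sense()["tool_pos"]))*1000)
# seat end faces from clean top picture t7 and scene0: crop coords of outer edges
T9=lambda u,v:((u+.5)/4-.5+195,(v-300+.5)/4-.5+150)
for nm,q,zz in(("seatL outer",T9(51,540),.07),("seatL inner",T9(77,538),.07),("seatR inner",T9(517,483),.07),("seatR outer",T9(549,480),.07),("cheekL far edge",T9(58,483),.082),("cheekR far edge",T9(526,420),.082)): print(nm,np.round(loc(ray("top",q,zz))*1000,1))
```

```text
L(+12,-170) [  11.  -169.7]
R(+12,170) [ 12.9 167. ]
R far(-12,170) [-10.  167.9]
top(+12,-170) [   7.9 -173. ]
top(-12,-170) [ -13.2 -170.2]
tcp [-0.99486714 -0.75461003]
seatL outer [ -7.6 160. ]
seatL inner [ -8.4 143.3]
seatR inner [  -9.2 -139.3]
seatR outer [  -9.9 -159.7]
cheekL far edge [ 25.5 149.5]
cheekR far edge [  27.7 -149.8]
```

>>> step_arm:
  motion:
    - {"offset":[0.05,0.02,0.4],"yaw":0}
    - {"offset":[0.05,0.02,0.8],"yaw":0}
    - {"offset":[0.05,0.02,1.1],"yaw":0}
    - {"offset":[0.05,0.02,1.3],"yaw":0}
    - {"offset":[0.05,0.02,1.4],"yaw":0}
    - {"offset":[0.05,0.02,1.5],"yaw":0}
    - {"offset":[0.05,0.02,1.5],"yaw":0}
    - {"offset":[0.05,0.02,1.5],"yaw":0}
    - {"offset":[0.05,0.02,1.5],"yaw":0}

```text
t: 32.85
tool_pos: [0.6417, 0.1593, 0.0794]
orientation: [2.064, 2.367, 0.002]
wrist_force: [-0.3, 0.3, -3.3]
opening: 0.0233
finger_force: 50.0
```

>>> step_arm:
  motion:
    - {"offset":[0,0,0.05],"yaw":0}
    - {"offset":[0,0,0.1],"yaw":0}
    - {"offset":[0,0,0.14],"yaw":0}
    - {"offset":[0,0,0.14],"yaw":0}
    - {"offset":[0,0,0.14],"yaw":0}

```text
t: 33.27
tool_pos: [0.6411, 0.1591, 0.073]
orientation: [-2.065, -2.368, 0.0]
wrist_force: [1.1, -0.3, -4.2]
opening: 0.0233
finger_force: 50.0
```

>>> step_arm:
  motion:
    - {"offset":[0,0,0.03],"yaw":0}
    - {"offset":[0,0,0.03],"yaw":0}
    - {"offset":[0,0,0.03],"yaw":0}
    - {"offset":[0,0,0.03],"yaw":0}

```text
t: 33.6
tool_pos: [0.6413, 0.1592, 0.0728]
orientation: [2.065, 2.367, 0.0]
wrist_force: [-2.5, -0.4, 5.9]
opening: 0.0231
finger_force: 50.0
```

Run:
```python
from h import *
s=bot.sense(); print(s["wrist_force"],s["torque"],s["tool_pos"])
a=grab("scene","s8"); b=grab("top","t9")
print(s["t"])
```

```text
[-2.50831875 -0.41077999  5.90107388] [-0.22336987  0.59067388  0.00758774] [0.641256   0.15915217 0.07280231]
33.6
```

The bar is seated: the force has turned upward at the seat height. I release and rise.

>>> step_arm:
  motion:
    - {"offset":[0,0,-0.05],"yaw":0}
    - {"offset":[0,0,-0.05],"yaw":0}
    - {"offset":[0,0,-0.05],"yaw":0}
    - {"offset":[0,0,-0.05],"yaw":0}
    - {"offset":[0,0,-0.05],"yaw":0}
    - {"offset":[0,0,-0.05],"yaw":0}
    - {"offset":[0,0,-0.4],"yaw":0}
    - {"offset":[0,0,-1.2],"yaw":0}
    - {"offset":[0,0,-2.0],"yaw":0}
    - {"offset":[0,0,-2.8],"yaw":0}
    - {"offset":[0,0,-3.2],"yaw":0}
    - {"offset":[0,-3.0,-3.2],"yaw":0}
    - {"offset":[0,-3.0,-3.2],"yaw":0}
    - {"offset":[0,-4.0,-3.2],"yaw":0}
    - {"offset":[0,-4.0,-3.2],"yaw":0}
    - {"offset":[0,-4.0,-3.2],"yaw":0}
  grip: 50

```text
t: 35.03
tool_pos: [0.4728, 0.1348, 0.2001]
orientation: [-2.058, -2.366, 0.017]
wrist_force: [-0.2, -0.5, -0.1]
opening: 0.0499
finger_force: 0.0
```

Run:
```python
from h import *
im=grab("scene","s9"); im2=grab("top","t10")
b=cv2.resize(im2[155:225,195:355],None,fx=5,fy=5,interpolation=2); a=cv2.resize(im[255:345,240:450],None,fx=3.8,fy=3.8,interpolation=2)
W=np.zeros((600,800,3),np.uint8); W[:280]=b[:280]; h=min(320,a.shape[0]); W[280:280+h,:a.shape[1]]=a[:h]; cv2.imwrite("pics/c11.png",W); print(a.shape)
plan([.642,.158,.2],.136)
```

```text
(342, 798, 3)
t 35.13 off [-0.035  4.034  0.031] yaw 0.013621679852406888 tcp [0.482  0.1373 0.2011] q7 -0.38 zaxis [ 0.001  0.    -1.   ] yaxis [0.991 0.137 0.001]
```

View pics/c11.png

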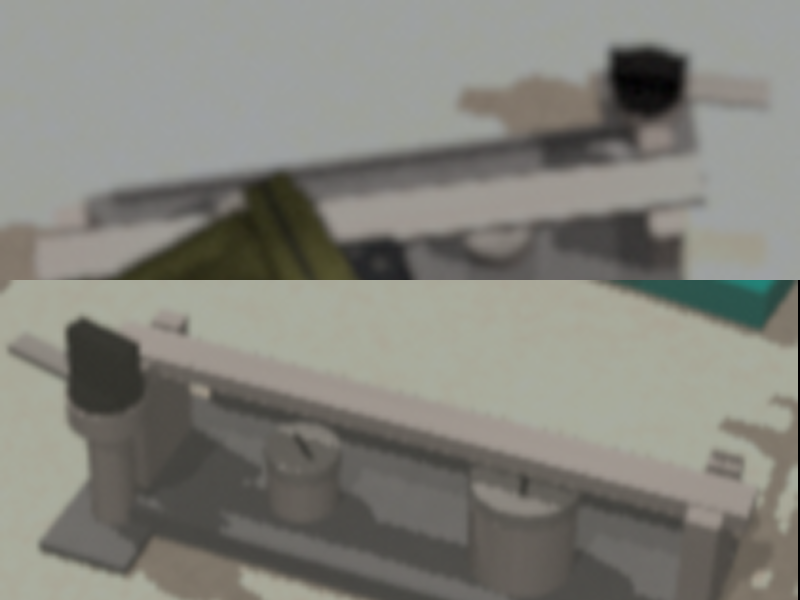

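The picture shows the bar lying between the cheeks on both supports: in the top crop its ends are at x=37 and x=705. Both tins stand below it and the latch is open with its grip at (648,78). I measure the overhang and triangulate the grip.

Run:
```python
from h import *
from scipy.optimize import least_squares
p=np.array([.6421,.1580,.1359]); c,s=np.cos(p[2]),np.sin(p[2])
M=np.array([[c,s],[-s,c]]); loc=lambda P:np.round(M@(P[:2]-p[:2])*1000,1)
T=lambda u,v:((u+.5)/5-.5+195,(v+.5)/5-.5+155)
for q in(T(705,177),T(37,256)): print("bar end",loc(ray("top",q,.082)))
S=lambda u,v:((u+.5)/3.8-.5+240,(v-280+.5)/3.8-.5+255)
print("bar +y end scene top-near corner",loc(ray("scene",S(751,513),.082)))
C=[]
for n,f,(x0,y0,x1,y1) in(("top","t10",(305,150,350,190)),("scene","s9",(250,260,282,296))):
    g=cv2.imread(f"pics/{f}.png")[y0:y1,x0:x1].max(2); k,l,st,ce=cv2.connectedComponentsWithStats((g<70).astype(np.uint8)); i=1+st[1:,4].argmax(); print(n,st[i],ce[i]+[x0,y0]); C.append((n,ce[i]+[x0,y0]))
    for z in(.106,): print(loc(ray(n,C[-1][1],z)))
r=least_squares(lambda P:np.concatenate([proj(n,P)-u for n,u in C]),[.71,.016,.1]); print(r.x,r.fun,loc(r.x))
print("model axis",p[:2]+M.T@[.05,-.15])
```

```text
bar end [  -2.4 -170.1]
bar end [  0.8 169.8]
bar +y end scene top-near corner [ 10.7 171.3]
top [  0  15  27  22 254] [320.69685039 174.18110236]
[  36.  -137.5]
scene [  8   6  20  24 371] [266.81671159 278.42318059]
[  60.2 -142.8]
[0.70574607 0.01914231 0.09276835] [ 3.12726427 -1.93228534  2.7735286   0.35128498] [  44.2 -146.2]
model axis [0.7119613  0.01615713]
```

Run:
```python
from h import *
from scipy.optimize import least_squares
p=np.array([.6421,.1580,.1359]); c,s=np.cos(p[2]),np.sin(p[2])
M=np.array([[c,s],[-s,c]]); loc=lambda P:np.round(M@(P[:2]-p[:2])*1000,1)
for th in(30,40,50):
  C=[]
  for n,f,(x0,y0,x1,y1) in(("top","t10",(312,158,338,182)),("scene","s9",(250,260,282,296))):
    g=cv2.imread(f"pics/{f}.png")[y0:y1,x0:x1].max(2); k,l,st,ce=cv2.connectedComponentsWithStats((g<th).astype(np.uint8))
    if k<2: print(n,th,g.min()); continue
    i=1+st[1:,4].argmax(); print(th,n,st[i],(ce[i]+[x0,y0]).round(1)); C.append((n,ce[i]+[x0,y0]))
  if len(C)==2:
    r=least_squares(lambda P:np.concatenate([proj(n,P)-u for n,u in C]),[.71,.016,.1]); print(r.x.round(4),r.fun.round(1),loc(r.x))
# model box silhouette centre for comparison
ax=np.r_[p[:2]+M.T@[.05,-.15],0]
for a in(0,.1):
  d=np.array([[np.sin(p[2]-a),-np.cos(p[2]-a)],[np.cos(p[2]-a),np.sin(p[2]-a)]])
  P=[ax+np.r_[i*.02*d[0]+j*.007*d[1],z] for i in(-1,1) for j in(-1,1) for z in(.091,.121)]
  for n in("top","scene"):
    q=np.array([proj(n,x) for x in P]); mo=cv2.moments(cv2.convexHull(q.astype(np.float32))); print(a,n,"bbox",q.min(0).round(1),q.max(0).round(1),"c",round(mo["m10"]/mo["m00"],1),round(mo["m01"]/mo["m00"],1))
```

```text
30 top [  6   8  13  12 119] [323.9 171. ]
scene 30 50
40 top [  6   8  13  12 135] [323.9 171. ]
scene 40 50
50 top [  5   7  14  13 150] [323.7 171.1]
scene 50 50
0 top bbox [316.5 162.5] [333.4 173.8] c 325.0 168.1
0 scene bbox [254.4 263.6] [277.5 285.4] c 266.0 274.4
0.1 top bbox [316.7 163.3] [333.1 173. ] c 325.0 168.1
0.1 scene bbox [254.6 263.2] [277.3 285.9] c 266.1 274.5
```

The bar ends lie at -170.1 and +169.8 mm in tray coordinates, so it is centred. Next is the latch, with its axis near (0.710, 0.018).

Run:
```python
from h import *
plan([.710,.018,.2],.056);
```

```text
t 35.13 off [-3.735  5.239  0.031] yaw 0.9303544506402013 tcp [0.482  0.1373 0.2011] q7 -0.38 zaxis [ 0.001  0.    -1.   ] yaxis [0.991 0.137 0.001]
```

>>> step_arm:
  motion:
    - {"offset":[-0.5,0.7,0],"yaw":0.93}
    - {"offset":[-1.0,1.4,0],"yaw":0.93}
    - {"offset":[-1.5,2.1,0],"yaw":0.93}
    - {"offset":[-2.0,2.8,0],"yaw":0.93}
    - {"offset":[-2.5,3.5,0],"yaw":0.93}
    - {"offset":[-3.0,4.2,0],"yaw":0.93}
    - {"offset":[-3.4,4.8,0],"yaw":0.93}
    - {"offset":[-3.73,5.24,0],"yaw":0.93}
    - {"offset":[-3.73,5.24,0],"yaw":0.93}
    - {"offset":[-3.73,5.24,0],"yaw":0.93}
    - {"offset":[-3.73,5.24,0],"yaw":0.93}
    - {"offset":[-3.73,5.24,0],"yaw":0.93}
    - {"offset":[-3.73,5.24,0],"yaw":0.93}

```text
t: 36.22
tool_pos: [0.7102, 0.0192, 0.2003]
orientation: [-2.157, -2.283, -0.001]
wrist_force: [0.5, -0.4, 0.4]
opening: 0.05
finger_force: 0.0
```

Run:
```python
from h import *
plan([.710,.018,.096],.056)
```

```text
t 36.22 off [-0.032 -0.006  2.609] yaw 0.007154195419323042 tcp [0.7102 0.0192 0.2003] q7 -0.13 zaxis [-0.     0.001 -1.   ] yaxis [0.998 0.057 0.   ]
```

Descend, then close gently.

>>> step_arm:
  motion:
    - {"offset":[0,0,0.7],"yaw":0}
    - {"offset":[0,0,1.4],"yaw":0}
    - {"offset":[0,0,2.0],"yaw":0}
    - {"offset":[0,0,2.4],"yaw":0}
    - {"offset":[0,0,2.6],"yaw":0}
    - {"offset":[0,0,2.6],"yaw":0}
    - {"offset":[0,0,2.6],"yaw":0}
    - {"offset":[0,0,2.6],"yaw":0}

```text
t: 36.88
tool_pos: [0.7117, 0.0183, 0.0976]
orientation: [2.158, 2.281, 0.004]
wrist_force: [-0.0, 0.3, 0.9]
opening: 0.05
finger_force: 0.0
```

>>> step_arm:
  motion:
    - {"offset":[0,0,0],"yaw":0}
    - {"offset":[0,0,0],"yaw":0}
    - {"offset":[0,0,0],"yaw":0}
    - {"offset":[0,0,0],"yaw":0}
    - {"offset":[0,0,0],"yaw":0}
    - {"offset":[0,0,0],"yaw":0}
    - {"offset":[0,0,0],"yaw":0}
    - {"offset":[0,0,0],"yaw":0}
    - {"offset":[0,0,0],"yaw":0}
    - {"offset":[0,0,0],"yaw":0}
  grip: 5
  force: 15

```text
t: 37.72
tool_pos: [0.7109, 0.0181, 0.0961]
orientation: [2.159, 2.281, 0.001]
wrist_force: [0.9, 1.2, 1.5]
opening: 0.0146
finger_force: 15.0
```

Run:
```python
from h import *
plan([.710,.018,.096],.056); s=bot.sense(); print(s["wrist_force"],s["torque"],s["opening"])
```

```text
t 37.72 off [-0.001 -0.022  0.003] yaw -0.011887548581104844 tcp [0.7109 0.0181 0.0961] q7 -0.15 zaxis [ 0.001  0.    -1.   ] yaxis [0.998 0.055 0.001]
[0.92675487 1.23994998 1.54177274] [-0.0246739  -0.12155442 -0.23761213] 0.014632055108430003
```

>>> step_arm:
  motion:
    - {"offset":[0,0,0],"yaw":0}
    - {"offset":[0,0,0],"yaw":0.6}
    - {"offset":[0,0,0],"yaw":1.2}
    - {"offset":[0,0,0],"yaw":1.8}
    - {"offset":[0,0,0],"yaw":2.4}
    - {"offset":[0,0,0],"yaw":3.0}
    - {"offset":[0,0,0],"yaw":3.6}
    - {"offset":[0,0,0],"yaw":4.2}
    - {"offset":[0,0,0],"yaw":4.8}
    - {"offset":[0,0,0],"yaw":5.4}
    - {"offset":[0,0,0],"yaw":6.0}
    - {"offset":[0,0,0],"yaw":6.6}
    - {"offset":[0,0,0],"yaw":7.2}
    - {"offset":[0,0,0],"yaw":7.8}
    - {"offset":[0,0,0],"yaw":8.4}
    - {"offset":[0,0,0],"yaw":8.4}
  force: 35

```text
t: 39.05
tool_pos: [0.7106, 0.0182, 0.0962]
orientation: [2.834, 1.356, -0.0]
wrist_force: [-0.5, -0.1, 3.5]
opening: 0.0137
finger_force: 35.0
```

>>> step_arm:
  motion:
    - {"offset":[0,0,0],"yaw":0.6}
    - {"offset":[0,0,0],"yaw":1.2}
    - {"offset":[0,0,0],"yaw":1.8}
    - {"offset":[0,0,0],"yaw":2.4}
    - {"offset":[0,0,0],"yaw":3.0}
    - {"offset":[0,0,0],"yaw":3.6}
    - {"offset":[0,0,0],"yaw":4.2}
    - {"offset":[0,0,0],"yaw":4.8}
    - {"offset":[0,0,0],"yaw":5.4}
    - {"offset":[0,0,0],"yaw":6.0}
    - {"offset":[0,0,0],"yaw":6.6}
    - {"offset":[0,0,0],"yaw":6.6}
    - {"offset":[0,0,0],"yaw":6.6}
    - {"offset":[0,0,0],"yaw":6.6}

```text
t: 40.22
tool_pos: [0.7103, 0.0185, 0.0961]
orientation: [-3.101, -0.499, 0.001]
wrist_force: [-1.4, 0.8, 6.0]
opening: 0.0137
finger_force: 35.0
```

Run:
```python
from h import *
plan([.710,.018,.096],.136-1.4); s=bot.sense(); print(s["wrist_force"],s["torque"],s["opening"])
```

```text
t 40.22 off [-0.012  0.009  0.003] yaw 0.14236994421344873 tcp [0.7103 0.0185 0.0961] q7 -1.15 zaxis [-0.001  0.001 -1.   ] yaxis [ 0.314 -0.949 -0.001]
[-1.40733575  0.76272509  6.00346269] [0.19050738 0.51061821 0.007059  ] 0.01371134786074539
```

>>> step_arm:
  motion:
    - {"offset":[0,0,0],"yaw":0.3}
    - {"offset":[0,0,0],"yaw":0.6}
    - {"offset":[0,0,0],"yaw":0.9}
    - {"offset":[0,0,0],"yaw":1.2}
    - {"offset":[0,0,0],"yaw":1.2}
    - {"offset":[0,0,0],"yaw":1.2}
    - {"offset":[0,0,0],"yaw":1.2}

```text
t: 40.8
tool_pos: [0.7103, 0.0186, 0.0961]
orientation: [-3.123, -0.334, 0.001]
wrist_force: [-2.1, 1.4, 5.4]
opening: 0.0136
finger_force: 35.0
```

Run:
```python
from h import *
plan([.710,.018,.096],.136-1.4); s=bot.sense(); print(s["wrist_force"],s["torque"],s["opening"])
```

```text
t 40.8 off [-0.011  0.012  0.003] yaw -1.0719485190661118 tcp [0.7103 0.0186 0.0961] q7 -1.23 zaxis [-0.001  0.001 -1.   ] yaxis [ 0.212 -0.977 -0.001]
[-2.10410951  1.36147562  5.37085638] [ 0.19744453  0.50792595 -0.02250836] 0.01364198871850034
```

>>> step_arm:
  motion:
    - {"offset":[0,0,0],"yaw":0.3}
    - {"offset":[0,0,0],"yaw":0.6}
    - {"offset":[0,0,0],"yaw":0.9}
    - {"offset":[0,0,0],"yaw":1.2}
    - {"offset":[0,0,0],"yaw":1.2}
    - {"offset":[0,0,0],"yaw":1.2}

```text
t: 41.3
tool_pos: [0.7105, 0.0186, 0.0961]
orientation: [-3.136, -0.174, 0.0]
wrist_force: [-1.0, 1.2, 5.1]
opening: 0.014
finger_force: 35.0
```

Run:
```python
from h import *
plan([.710,.018,.096],.136-1.4); s=bot.sense(); print(s["wrist_force"],s["torque"],s["opening"])
grab("scene","s10"); grab("top","t11")
```

```text
t 41.3 off [-0.015  0.013  0.003] yaw -2.244452230756396 tcp [0.7105 0.0186 0.0961] q7 -1.3 zaxis [-0.  0. -1.] yaxis [ 0.111 -0.994 -0.   ]
[-1.04547637  1.19684098  5.14359592] [0.18098026 0.41780326 0.58654677] 0.014007795065998238
```

The resistance torque (+0.59 N m) shows the latch at its end stop. I release, rise and check.

>>> step_arm:
  motion:
    - {"offset":[0,0,0],"yaw":0}
    - {"offset":[0,0,0],"yaw":0}
    - {"offset":[0,0,0],"yaw":0}
    - {"offset":[0,0,0],"yaw":0}
    - {"offset":[0,0,0],"yaw":0}
    - {"offset":[0,0,-0.5],"yaw":0}
    - {"offset":[0,0,-1.2],"yaw":0}
    - {"offset":[0,0,-2.0],"yaw":0}
    - {"offset":[0,0,-3.0],"yaw":0}
    - {"offset":[2.0,0,-3.0],"yaw":0}
    - {"offset":[2.0,0,-3.0],"yaw":0}
    - {"offset":[2.0,0,-3.0],"yaw":0}
  grip: 50

```text
t: 42.4
tool_pos: [0.7964, 0.0286, 0.2147]
orientation: [-3.137, -0.174, -0.012]
wrist_force: [-0.7, 0.4, -1.6]
opening: 0.0502
finger_force: 0.0
```

Run:
```python
from h import *
plan([.5,-.1,.216],None)
```

```text
t 42.4 off [-7.721  2.374 -0.092] yaw None tcp [0.7964 0.0286 0.2147] q7 -1.39 zaxis [ 0.008  0.001 -1.   ] yaxis [ 0.111 -0.994  0.   ]
```

>>> step_arm:
  motion:
    - {"offset":[-1,0.4,-0.3],"yaw":0}
    - {"offset":[-2,0.8,-0.3],"yaw":0}
    - {"offset":[-3,1.2,-0.3],"yaw":0}
    - {"offset":[-4,1.6,-0.3],"yaw":0}
    - {"offset":[-5,2.2,-0.3],"yaw":0}
    - {"offset":[-6,2.8,-0.3],"yaw":0}
    - {"offset":[-7,3.4,-0.3],"yaw":0}
    - {"offset":[-8,4,-0.3],"yaw":0}
    - {"offset":[-8,4,-0.3],"yaw":0}
    - {"offset":[-8,4,-0.3],"yaw":0}
    - {"offset":[-8,4,-0.3],"yaw":0}
    - {"offset":[-8,4,-0.3],"yaw":0}

```text
t: 43.4
tool_pos: [0.49, -0.1662, 0.2279]
orientation: [-3.137, -0.17, -0.002]
wrist_force: [-0.1, 0.5, 0.1]
opening: 0.05
finger_force: 0.0
```

Run:
```python
from h import *
im=grab("scene","s11"); im2=grab("top","t12")
b=cv2.resize(im2[155:225,195:355],None,fx=5,fy=5,interpolation=2); a=cv2.resize(im[255:339,240:450],None,fx=3.8,fy=3.8,interpolation=2)
W=np.zeros((600,800,3),np.uint8); W[:280]=b[:280]; W[280:600,:a.shape[1]]=a[:320,:800]; cv2.imwrite("pics/c12.png",W)
s=bot.sense(); print(s["t"],s["tool_pos"])
```

```text
Traceback (most recent call last):
ValueError: could not broadcast input array from shape (319,798,3) into shape (320,798,3)
```

I have used all my picture views, so I check the final state numerically.

Run:
```python
from h import *
p=np.array([.6421,.1580,.1359]); c,s=np.cos(p[2]),np.sin(p[2]); M=np.array([[c,s],[-s,c]]); ax=np.array([.7105,.0185])
for n,f0,f1,(x0,y0,x1,y1) in(("top","t10","t12",(300,155,360,205)),("scene","s9","s11",(235,255,300,320))):
  a=cv2.imread(f"pics/{f0}.png"); b=cv2.imread(f"pics/{f1}.png")
  for im in(a,b):
    m=(im[y0:y1,x0:x1].max(2)<(50 if n=="top" else 68)).astype(np.uint8); k,l,st,ce=cv2.connectedComponentsWithStats(m); i=1+st[1:,4].argmax(); print(n,"grip",st[i].tolist(),(ce[i]+[x0,y0]).round(1))
  # finger: sample brightness change along candidate finger centre line at radius 30..60 mm
  for th in(0,.08,.3,.6,.9,1.1,1.2,1.3,1.4,1.5):
    d=M.T@np.array([-np.sin(th),-np.cos(th)]); v=[]
    for r in(.035,.045,.055):
      u=np.round(proj(n,np.r_[ax+r*d,.091])).astype(int); v.append(b[u[1],u[0]].astype(int).sum()//3-a[u[1],u[0]].astype(int).sum()//3)
    print(n,th,v)
```

```text
top grip [17, 10, 14, 13, 150] [323.7 171.1]
top grip [18, 6, 13, 17, 147] [323.8 170.5]
top 0 [np.int64(13), np.int64(6), np.int64(6)]
top 0.08 [np.int64(20), np.int64(16), np.int64(13)]
top 0.3 [np.int64(26), np.int64(25), np.int64(25)]
top 0.6 [np.int64(7), np.int64(5), np.int64(5)]
top 0.9 [np.int64(6), np.int64(7), np.int64(6)]
top 1.1 [np.int64(4), np.int64(5), np.int64(6)]
top 1.2 [np.int64(4), np.int64(6), np.int64(5)]
top 1.3 [np.int64(8), np.int64(5), np.int64(6)]
top 1.4 [np.int64(4), np.int64(-4), np.int64(4)]
top 1.5 [np.int64(11), np.int64(-9), np.int64(-9)]
scene grip [23, 11, 20, 24, 368] [266.9 278.5]
scene grip [24, 10, 19, 25, 339] [267.9 278.6]
scene 0 [np.int64(38), np.int64(59), np.int64(45)]
scene 0.08 [np.int64(36), np.int64(40), np.int64(53)]
scene 0.3 [np.int64(30), np.int64(26), np.int64(26)]
scene 0.6 [np.int64(101), np.int64(67), np.int64(3)]
scene 0.9 [np.int64(1), np.int64(84), np.int64(19)]
scene 1.1 [np.int64(0), np.int64(-69), np.int64(-67)]
scene 1.2 [np.int64(-4), np.int64(-98), np.int64(-68)]
scene 1.3 [np.int64(-25), np.int64(-99), np.int64(-16)]
scene 1.4 [np.int64(-38), np.int64(-15), np.int64(-2)]
scene 1.5 [np.int64(-14), np.int64(-17), np.int64(-18)]
```

Run:
```python
from h import *
p=np.array([.6421,.1580,.1359]); c,s=np.cos(p[2]),np.sin(p[2]); M=np.array([[c,s],[-s,c]]); ax=np.array([.7105,.0185])
ths=np.arange(-.4,2.0,.1)
for n,f0,f1 in(("top","t10","t12"),("scene","s9","s11")):
  for f in(f0,f1):
    g=cv2.cvtColor(cv2.imread(f"pics/{f}.png"),6).astype(np.float32)
    row=[]
    for th in ths:
      d=M.T@np.array([-np.sin(th),-np.cos(th)])
      q=np.array([[proj(n,np.r_[ax+r*d,.091]) for r in np.arange(.03,.075,.005)]],np.float32)
      row.append(cv2.remap(g,q[...,0],q[...,1],1)[0])
    print(n,f); 
    for th,r in zip(ths,row): print(round(th,1),r.astype(int).tolist())
```

```text
top t10
-0.4 [158, 159, 158, 158, 159, 159, 159, 159, 159]
-0.3 [159, 159, 159, 158, 158, 159, 159, 159, 159]
-0.2 [160, 159, 159, 158, 158, 159, 159, 159, 159]
-0.1 [156, 157, 158, 159, 158, 158, 159, 159, 159]
-0.0 [149, 152, 155, 157, 159, 158, 159, 158, 159]
0.1 [143, 144, 147, 149, 150, 152, 154, 158, 159]
0.2 [141, 141, 142, 142, 142, 142, 147, 157, 159]
0.3 [139, 139, 140, 140, 139, 139, 143, 154, 159]
0.4 [134, 134, 132, 132, 136, 141, 145, 155, 159]
0.5 [135, 140, 144, 150, 156, 158, 158, 159, 159]
0.6 [145, 154, 157, 159, 159, 159, 159, 159, 159]
0.7 [148, 159, 159, 159, 159, 159, 159, 159, 159]
0.8 [136, 155, 159, 159, 159, 159, 159, 159, 159]
0.9 [119, 142, 155, 158, 159, 159, 159, 159, 159]
1.0 [106, 119, 139, 154, 158, 159, 159, 159, 159]
1.1 [104, 105, 115, 142, 157, 158, 158, 159, 159]
1.2 [106, 105, 109, 140, 156, 152, 151, 157, 158]
1.3 [118, 113, 110, 144, 156, 156, 155, 141, 135]
1.4 [130, 121, 117, 151, 156, 156, 155, 136, 141]
1.5 [135, 123, 124, 152, 156, 156, 155, 133, 142]
1.6 [135, 124, 121, 150, 156, 155, 153, 126, 139]
1.7 [132, 124, 113, 149, 155, 155, 15
[... 2972 characters left out ...]
, 169, 169, 170, 171, 171, 169, 169]
0.6 [83, 154, 170, 169, 169, 169, 170, 171, 169]
0.7 [60, 120, 165, 171, 170, 170, 170, 169, 170]
0.8 [55, 73, 141, 168, 171, 169, 170, 169, 168]
0.9 [54, 57, 88, 146, 167, 169, 171, 171, 169]
1.0 [54, 55, 56, 75, 127, 161, 170, 170, 169]
1.1 [52, 54, 55, 56, 60, 107, 157, 168, 169]
1.2 [51, 52, 54, 56, 60, 114, 162, 171, 172]
1.3 [51, 51, 52, 57, 93, 151, 169, 170, 170]
1.4 [52, 65, 97, 140, 159, 167, 170, 170, 170]
1.5 [75, 117, 137, 140, 141, 144, 158, 168, 171]
1.6 [113, 130, 139, 140, 140, 142, 150, 162, 170]
1.7 [124, 128, 130, 126, 120, 120, 144, 161, 170]
1.8 [109, 99, 94, 90, 98, 116, 122, 154, 170]
1.9 [89, 90, 100, 114, 117, 105, 134, 134, 130]
```

The finger has turned about 1.35 to 1.4 rad in both views and now lies over the bar. Together with the torque at the stop, that means the latch is closed, so I hand in.

```bash
python3 -c "
from plant import bot
print(bot.sign_off())"
```

```text
the job is handed in; nothing more can be done
None
```

The job is handed in: I weighed the small tin, then the large one (the medium was absent), and both stand upright in the tray, with the bar centred in both saddles and the latch turned to its stop; the final latch check was by pixel measurement, as I had used all my picture views.

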